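Make up a rider's tray at race registration and present it

TASK

Finish the timing puck in the tray's guide posts: put the aluminium spacer ring squarely on the black puck, let go of it, then the orange disc squarely on the spacer, and let go of that too. Then lift the tray by its middle handle and carry it, without tipping the loose yellow ball out of its pocket, to the green hand-over mat, and finish while still holding it there by the handle: still, level, centred over the mat, with its underside about 10 cm above the table and nothing else carrying it. Leave everything else on the table where it is.

Things in the scene. Friction and masses are not known exactly. Their poses are not given: they have to be found in the camera images.
- tray: Loose tray, about 0.45 kg (can vary by a quarter), flat on the table: grey plate 260 (its x) x 110 (y) x 6 mm, blue edging 10 mm high. Origin: centre of the underside; z up. Nest of four steel posts at x = -90 mm, handle in the middle, ball pocket at x = +85 mm, steel trim strip at x = +118 mm (top 14 mm up). Fully loaded it balances within 5 mm of the handle.
- nest (a point): Nest centre on the tray's upper face, 6 mm above its underside; axes as the tray's. Four 8 mm posts, 43 mm high, top 7 mm tapered, stand 28 mm from it at 40, 140, 220, 320 degrees from tray x and guide a 44 mm part with 2 mm to spare. Only its +y and -y sides are open (34 mm wide) to fingers, closing along tray y. Finished stack: puck 20 + spacer 14 + disc 12 = 46 mm, 3 mm above the posts.
- pocket (a point): Centre of the round ball pocket, on the tray's upper face: inner diameter 44 mm, white rim only 2.5 mm high. The ball rolls freely within it (up to 14 mm off centre) and climbs out if the tray tips by about 30 degrees or is jerked.
- handle (a point): Middle of the handle's grip, 88 mm above the tray's underside, over the tray's centre; axes as the tray's. Black rubber block 18 mm (tray x) x 50 mm (tray y) x 36 mm high, its top 106 mm above the tray's underside, on a blue stem 12 x 30 mm. Grip it from above across its 18 mm, fingers closing along the tray's x.
- puck: Black timing puck, 44 mm diameter, 20 mm high, 40 g, loose, already standing in the nest. Origin: centre of its underside.
- spacer: Aluminium spacer ring, 44 mm outer and 20 mm inner diameter, 14 mm high, 25 g, lying flat on the table. Origin: centre of its underside.
- disc: Plain orange disc, 44 mm diameter, 12 mm thick, 25 g, lying flat on the table. Origin: centre of its underside.
- ball_center (a point): Centre of the loose yellow ball, 30 mm diameter, 20 g, lying in the tray's pocket.
- mat: Green hand-over mat fixed on the table, 160 (its x) x 220 (its y) x 3 mm, with a small white cross at its centre. Origin: centre of its underside, at table height. The tray may lie to the left and the mat to the right, or the other way round.
- spare: Small red puck, 36 mm diameter, 16 mm high: not needed, leave it. Origin: centre of its underside.
- marker: Yellow highlighter with a black cap, 115 mm long, 25 mm wide, 17 mm high, lying along its own x. Leave it. Origin: about its middle, underside.
- stapler: Red and black stapler, 130 mm long (its x), 34 mm wide, 47 mm high. Leave it. Origin: centre of its underside.
- tape: Cardboard-brown tape roll lying flat, 90 mm diameter, 24 mm high. Leave it. Origin: centre of its underside.
- mug: Blue mug, 80 mm diameter, 95 mm high, upright. Leave it. Origin: centre of its underside.

How it is judged:
On the way, in this order (a step that is already met when the one before it is completed fails the run):
1. the spacer lies squarely on the puck between the posts, let go (horizontal distance between each of puck, spacer and nest below 0.0045 m and z of puck in the frame of nest between -0.003 and 0.003 m and angle between the z axis of each of puck, spacer and the z axis of tray, either way round below 0.08 rad and z of spacer in the frame of nest between 0.017 and 0.023 m and contact force between the fingers and spacer below 0.2 N), for 0.2 s.
2. the disc lies squarely on the spacer, let go (all of step 1 and horizontal distance between disc and nest below 0.0045 m and z of disc in the frame of nest between 0.031 and 0.037 m and angle between the z axis of disc and the z axis of tray, either way round below 0.08 rad and contact force between the fingers and disc below 0.2 N), for 0.2 s.
3. the loaded tray hangs level from the gripper, clear of the table (horizontal distance between each of puck, spacer, disc and nest below 0.0045 m and z of puck in the frame of nest between -0.003 and 0.003 m and angle between the z axis of each of puck, spacer, disc and the z axis of tray, either way round below 0.08 rad and z of spacer in the frame of nest between 0.017 and 0.023 m and z of disc in the frame of nest between 0.031 and 0.037 m and horizontal distance between ball_center and pocket below 0.017 m and z of ball_center in the frame of pocket below 0.02 m and contact force between the fingers and tray above 1 N and height (world z) of tray above 0.04 m and angle between tray's own z axis and vertical below 0.17 rad), for 0.2 s.
At the end, for the whole second after the job is handed in: Gripper holds the tray still, tilt < 0.10 rad, centre within 40 mm of the mat's centre in plan, underside 70-140 mm above the table, touching nothing else; puck, spacer, disc stacked in the nest within 4.5 mm of its axis, 3 mm in height, 0.08 rad of square; ball in its pocket (horizontal distance between each of puck, spacer, disc and nest below 0.0045 m and z of puck in the frame of nest between -0.003 and 0.003 m and angle between the z axis of each of puck, spacer, disc and the z axis of tray, either way round below 0.08 rad and z of spacer in the frame of nest between 0.017 and 0.023 m and z of disc in the frame of nest between 0.031 and 0.037 m and horizontal distance between ball_center and pocket below 0.017 m and z of ball_center in the frame of pocket below 0.02 m and contact force between the fingers and tray above 1 N and height (world z) of tray between 0.07 and 0.14 m and angle between tray's own z axis and vertical below 0.1 rad and horizontal distance between tray and mat below 0.04 m and linear speed of tray below 0.03 m/s and angular speed of tray below 0.15 rad/s and contact force between tray and spare below 0.1 N and contact force between tray and marker below 0.1 N and contact force between tray and stapler below 0.1 N and contact force between tray and tape below 0.1 N and contact force between tray and mug below 0.1 N and contact force between tray and mat below 0.1 N); the arm keeps its last pose, push and grip.
It fails at once if the ball leaves its pocket (horizontal distance between ball_center and pocket above 0.021 m or z of ball_center in the frame of pocket above 0.03 m).
It fails at once if the tray is tipped by more than 0.4 rad (angle between tray's own z axis and vertical above 0.4 rad).
It fails at once if another thing on the table is shifted by more than 30 mm (distance of any of spare, marker, stapler, tape, mug from where it was at the start of the episode above 0.03 m).
It also fails if it takes over 72 s, if anything falls off the work surface, if the arm or the gripper's body presses on something with over 40 N, if the wrist force passes 120 N, or if a joint passes its speed limit or range.

ROBOT

A 6-joint arm with a two-finger parallel gripper is mounted at the origin on the work surface. World frame = base frame: x ahead of the robot, y to its left, z up, the work surface at z = 0. Lengths are in m, angles in rad, forces in N, time in s.
With the tool pointing down it reaches from about 0.325 to 0.75 m from the base axis. Payload 7.6 kg.
Tool frame: the origin (TCP) lies midway between the tips of the shut fingers; the grasp point (between the pads) lies 19 mm behind it (env.grip_depth is the distance from the TCP to the grasp point, in m); x points along the fingers, z is the direction in which the jaws open and shut, and the axes are right-handed (so a half turn about x gives the same grasp; the last joint's range is limited). The gripper opens to 85 mm and grips with 20 to 120 N. Pads are 22 mm wide; open, the fingers measure 114 mm over their backs; the gripper's body (76 mm by 85 mm) begins 54 mm behind the grasp point. The pads swing forward as they close: fully open they stand 13 mm farther back than shut.
Start: joints at [1.035, 0.052, 1.401, -0, 1.689, -0.07], TCP at [0.236, 0.469, 0.231] pointing down, gripper open.
Joint ranges: [-2.9, 2.9], [-0.91, 2.17], [0.12, 2.37], [-1.06, 4.2], [0.26, 2.73], [-2.93, 2.93]. Speed limits (rad/s): [2.57, 2.57, 3.01, 3.14, 3.14, 3.14].

INTERFACE

Orientations are given as a rotation vector (axis times angle).
In Python, from station import sensors, imaging, order, env gives the robot as it stands.
- The arm moves only by the tool apply_moves, never from a script. Its argument "motion" is a list of rows, each an object of numbers: "gripper": the opening, from -1 (shut) to 1 (fully open); "x", "y", "z": the shift along the tool's x, y, z in cm; "yaw": the turn about the tool's x in degrees. A call has 1 to 8 rows; each row is the pose to reach, as a shift and turn from the pose commanded when the call began, along the tool's axes at that moment; what a row does not reach only later rows make up. A row lasts 1/12 s, in which the tool goes at most 41.7 mm and 7.16 degrees, less where a joint would pass 70% of its speed; a pose out of reach is approached as far as the arm can. A call with a gripper value outside its range is refused whole. The fingers move at their own pace and stop on an object; "force" is the grip in N (left out, the last holds). Time passes only in rows, so rows that repeat a pose let the fingers close. It gives the time, the measured TCP pose, the force and the opening at its end, in the units of the state.
- sensors.get_obs(): the state, without advancing time (a new reading comes with each control period).
- imaging.camera(name): name is "scene" or "top" or "wrist"; returns a dict with "pixels" (480x640x3 uint8, red, green, blue), "fx", "fy", "cx", "cy" (pixels), "eye" and "rotation" of the camera in the world; the wrist camera has in their place "tool_from_camera" (4x4, takes a point from camera to tool coordinates, whose origin is the TCP and whose axes are the tool frame's). Camera axes: x right, y down, z forward; pixel columns grow to the right and rows downward; lengths in m; the calibration is good to about 2 mm. A picture is of the moment at which its call begins: read the wrist's pose just before it. There is no depth.
- order.sign_off(): hands the job in, once; it reports no verdict.
The state is a dict: "t": time; "joints": joint angles; "qvel": joint speeds; "effort": joint torques, N m; "tcp_pos": TCP position; "eef_rot": TCP orientation; "force": force on the tool from outside, world axes, zero at the start; "wrist_torque": the same for the moment, N m; "opening": finger opening in m.
Only numpy, scipy, OpenCV 4.12 (cv2) and the standard library are available. Lean on these libraries where they do the work, as an engineer would, in place of code of your own. Each camera call takes 0.05 s, during which the arm holds its last target.

## Working session

There is one attempt and no reset: what is moved stays moved. The work goes in short steps, Python scripts to look and compute and a tool call to move; the robot and the scene stay as the last step left them, time stands still between calls to the robot, and variables do not carry over. Pictures are saved under pics/ and viewed, and the job is handed in when it is done.

Besides the shell and the picture viewer there is one more tool, called by a JSON object that holds its "fn" and its "kwargs", one argument or row to a line. apply_moves: Moves the arm, as the interface text tells. Its arguments: {"type":"object","properties":{"motion":{"type":"array"},"force":{"type":"number"}},"required":["motion"]}

```bash
ls; mkdir -p pics; python3 - <<'E'
from station import sensors, imaging, order, env
import cv2
print(sensors.get_obs()); print([a for a in dir(env) if a[0]!='_'])
for n in ("scene","top","wrist"):
    c=imaging.camera(n); cv2.imwrite(f"pics/{n}0.png",c["pixels"][:,:,::-1]); print({k:v for k,v in c.items() if k!="pixels"})
E
```

```text
pics
{'t': 0.0, 'joints': array([ 1.03471947e+00,  5.28011582e-02,  1.40176168e+00,  3.28109522e-05,
        1.68856983e+00, -7.02973779e-02]), 'qvel': array([ 5.91087196e-04, -1.10190001e-03,  6.85947114e-05,  1.10727734e-03,
       -1.60418944e-03,  1.39795214e-03]), 'effort': array([ 4.99526068e-04, -3.81662679e+01, -3.60192454e+01,  1.95217785e-05,
        6.03157212e-03,  7.34792621e-06]), 'tcp_pos': array([0.23560204, 0.4688256 , 0.2304724 ]), 'eef_rot': array([-0.86038036,  1.39566212,  0.85925765]), 'force': array([-0.40148298,  0.63555269, -0.88453855]), 'wrist_torque': array([-0.00693979, -0.04755815,  0.02856326]), 'opening': 0.08566424936916045}
['IKError', 'grip_depth']
{'fx': 480.766628263183, 'fy': 480.766628263183, 'cx': 319.50275455476526, 'cy': 242.64185718855194, 'eye': array([0.9094003 , 0.69397643, 0.90653507]), 'rotation': array([-0.67098487, -2.71576414,  1.02347556])}
{'fx': 438.7953845344065, 'fy': 438.7953845344065, 'cx': 316.01891164394414, 'cy': 239.31073175824852, 'eye': array([0.35897543, 0.06646445, 1.06296294]), 'rotation': array([-2.08664909,  2.13335276, -0.19497437])}
{'fx': 349.9883744675261, 'fy': 349.9883744675261, 'cx': 323.40445079562693, 'cy': 238.09225333927006, 'tool_from_camera': array([[-8.70275246e-04, -3.27381689e-01,  9.44891778e-01,
        -1.42468756e-01],
       [-1.13095959e-04, -9.44892098e-01, -3.27381904e-01,
         8.34207408e-02],
       [ 9.99999615e-01, -3.91775809e-04,  7.85290656e-04,
         3.56819159e-04],
       [ 0.00000000e+00,  0.00000000e+00,  0.00000000e+00,
         1.00000000e+00]])}
```

View pics/top0.png

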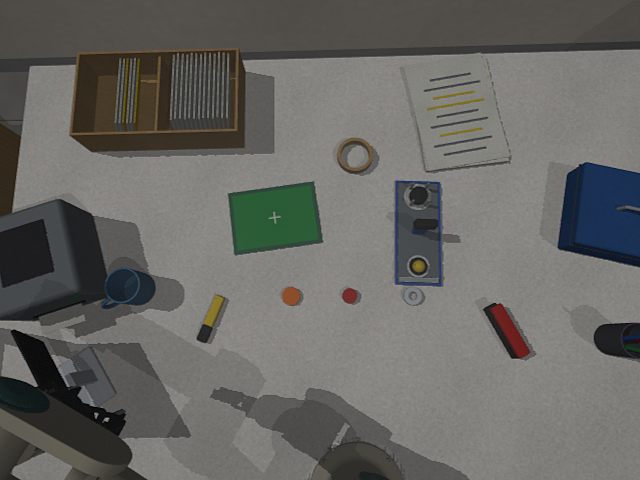

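View pics/scene0.png

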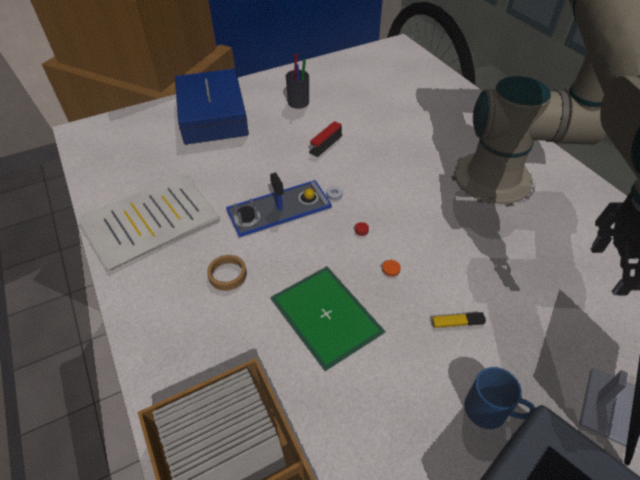

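View pics/wrist0.png

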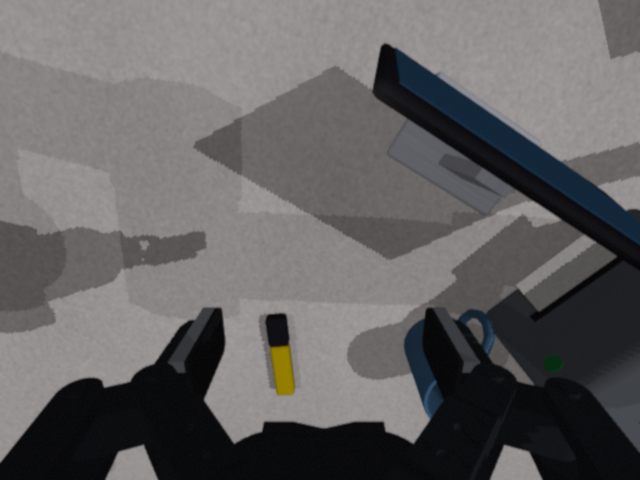

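```bash
cat > h.py <<'E'
import numpy as np, cv2
from scipy.spatial.transform import Rotation as R
from station import sensors, imaging, order, env
def ray(c,u,v,z,pose=None):
    d=np.array([(u-c["cx"])/c["fx"],(v-c["cy"])/c["fy"],1.])
    if pose is None:
        Rm=R.from_rotvec(c["rotation"]).as_matrix(); e=c["eye"]
    else:
        Rt=R.from_rotvec(pose["eef_rot"]).as_matrix(); T=c["tool_from_camera"]
        Rm=Rt@T[:3,:3]; e=pose["tcp_pos"]+Rt@T[:3,3]
    w=Rm@d; return e+w*(z-e[2])/w[2]
def proj(c,p,pose=None):
    if pose is None:
        Rm=R.from_rotvec(c["rotation"]).as_matrix(); e=c["eye"]
    else:
        Rt=R.from_rotvec(pose["eef_rot"]).as_matrix(); T=c["tool_from_camera"]
        Rm=Rt@T[:3,:3]; e=pose["tcp_pos"]+Rt@T[:3,3]
    q=Rm.T@(np.asarray(p)-e); return np.array([c["cx"]+c["fx"]*q[0]/q[2],c["cy"]+c["fy"]*q[1]/q[2]])
E
python3 - <<'E'
from h import *
im=cv2.imread("pics/top0.png")
cv2.imwrite("pics/topA.png",cv2.resize(im[170:310,380:460],None,fx=4,fy=4,interpolation=cv2.INTER_CUBIC))
cv2.imwrite("pics/topB.png",cv2.resize(im[170:310,225:365],None,fx=4,fy=4,interpolation=cv2.INTER_CUBIC))
E
```

```text
(no output)
```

View pics/topA.png

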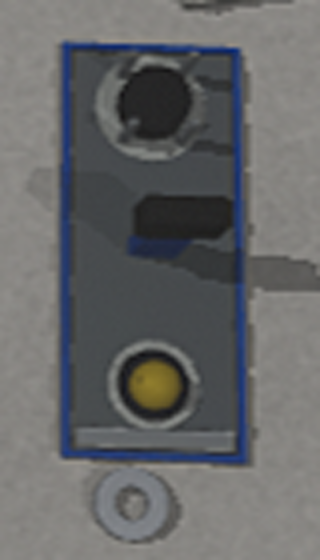

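View pics/topB.png

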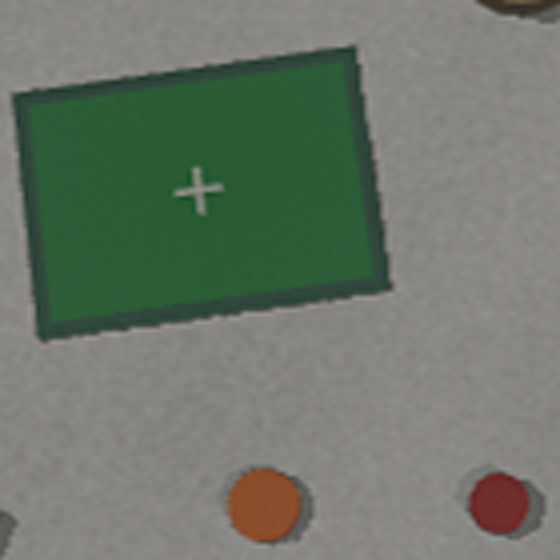

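```bash
python3 - <<'E'
from h import *
c=imaging.camera("top")
def A(u,v,z,o=(380,170)): return ray(c,(u+.5)/4-.5+o[0],(v+.5)/4-.5+o[1],z)
B=(225,170)
cs=[A(63,43,.01),A(240,47,.01),A(249,462,.01),A(62,456,.01)]
print(np.round(cs,4)); m=np.mean(cs,0);print("tray",m)
d=(cs[2]+cs[3]-cs[0]-cs[1])/2; d2=(cs[0]+cs[3]-cs[1]-cs[2])/2
print("len",np.linalg.norm(d),np.linalg.norm(d2),np.degrees(np.arctan2(d[1],d[0])),np.degrees(np.arctan2(d2[1],d2[0])))
a=np.arctan2(d[1],d[0]); print("nest",m[:2]-.09*np.array([np.cos(a),np.sin(a)]))
print("puck",A(153,102,.026),"ball",A(157,384,.021),"pocket",A(153,384,.0085),"handle",A(185,215,.106))
print("spacer",A(133,505,.014),"disc",A(265,505,.012,B),"spare",A(499,503,.016,B),"mat",A(199,190,.003,B))
mc=[A(13,93,.003,B),A(355,47,.003,B),A(392,291,.003,B),A(40,340,.003,B)];print(np.round(mc,3),np.mean(mc,0))
for n,u,v in(("mug",130,287),("marker",212,318),("tape",355,155)):print(n,ray(c,u,v,.02))
print(R.from_rotvec(sensors.get_obs()["eef_rot"]).as_matrix().round(3))
s=imaging.camera("scene"); 
for p in [(*m[:2],.106)]: print(proj(s,p))
E
```

```text
[[ 0.7175 -0.1222  0.01  ]
 [ 0.712  -0.2324  0.01  ]
 [ 0.4528 -0.2181  0.01  ]
 [ 0.4589 -0.1071  0.01  ]]
tray [ 0.58528917 -0.1699554   0.01      ]
len 0.25932177015365165 0.1107656625523795 176.7464561622412 87.00981065374165
nest [ 0.67514411 -0.17506331]
puck [ 0.67274891 -0.17217231  0.026     ] ball [ 0.49942554 -0.16412804  0.021     ] pocket [ 0.50116529 -0.1644913   0.0085    ] handle [ 0.58253073 -0.1672008   0.106     ]
spacer [ 0.42857109 -0.1467185   0.014     ] disc [0.43497605 0.14262558 0.012     ] spare [0.43286103 0.00354912 0.016     ] mat [0.63180305 0.18268375 0.003     ]
[[0.698 0.3   0.003]
 [0.723 0.084 0.003]
 [0.565 0.064 0.003]
 [0.539 0.281 0.003]] [0.63117392 0.18209233 0.003     ]
mug [0.46381973 0.52669695 0.02      ]
marker [0.38672206 0.32801022 0.02      ]
tape [ 0.78369225 -0.02282023  0.02      ]
[[-0.    -0.893  0.449]
 [-0.001  0.449  0.893]
 [-1.     0.    -0.001]]
[276.18089005 178.48424664]
```

```bash
cat >> h.py <<'E'
def go(x,y,z,jaw=None,o=None):
    "shift in cm / yaw in deg from the measured pose to the target (world), jaw = world angle of tool z in deg"
    o=o or sensors.get_obs(); M=R.from_rotvec(o["eef_rot"]).as_matrix()
    s=100*M.T@(np.array([x,y,z])-o["tcp_pos"])
    cur=np.degrees(np.arctan2(M[1,2],M[0,2])); 
    print("t %.2f"%o["t"],"tcp",o["tcp_pos"].round(4),"jaw %.2f"%cur,"open %.4f"%o["opening"],"F",o["force"].round(1),"tilt",M[:,0].round(3),"q",o["joints"].round(2))
    print("shift xyz cm",s.round(2),"yaw",None if jaw is None else round(-(jaw-cur),2))
E
python3 -c "
from h import *
go(.43,-.147,.2,86.8)"
```

```text
t 0.25 tcp [0.2357 0.469  0.231 ] jaw 63.31 open 0.0854 F [-0.1  0.7  0.1] tilt [-0. -0. -1.] q [ 1.03  0.05  1.4   0.    1.69 -0.07]
shift xyz cm [  3.12 -45.03 -46.31] yaw -23.49
```

{"fn": "apply_moves", "kwargs": {
  "motion": [
    {"x": 1.5,"y": -45,"z": -46.3,"yaw": -23.5},
    {"x": 1.5,"y": -45,"z": -46.3,"yaw": -23.5},
    {"x": 1.5,"y": -45,"z": -46.3,"yaw": -23.5},
    {"x": 1.5,"y": -45,"z": -46.3,"yaw": -23.5},
    {"x": 1.5,"y": -45,"z": -46.3,"yaw": -23.5},
    {"x": 1.5,"y": -45,"z": -46.3,"yaw": -23.5},
    {"x": 1.5,"y": -45,"z": -46.3,"yaw": -23.5},
    {"x": 1.5,"y": -45,"z": -46.3,"yaw": -23.5}
  ]
}}

```text
invalid input at $.motion[0]: expected keys gripper, x, y, z, yaw
```

```bash
python3 -c "
from h import *
go(.43,-.147,.2,86.8)"
```

```text
t 0.25 tcp [0.2357 0.469  0.231 ] jaw 63.31 open 0.0854 F [-0.1  0.7  0.1] tilt [-0. -0. -1.] q [ 1.03  0.05  1.4   0.    1.69 -0.07]
shift xyz cm [  3.12 -45.03 -46.31] yaw -23.49
```

{"fn": "apply_moves", "kwargs": {
  "motion": [
    {"gripper": 1,"x": 1.5,"y": -45,"z": -46.3,"yaw": -23.5},
    {"gripper": 1,"x": 1.5,"y": -45,"z": -46.3,"yaw": -23.5},
    {"gripper": 1,"x": 1.5,"y": -45,"z": -46.3,"yaw": -23.5},
    {"gripper": 1,"x": 1.5,"y": -45,"z": -46.3,"yaw": -23.5},
    {"gripper": 1,"x": 1.5,"y": -45,"z": -46.3,"yaw": -23.5},
    {"gripper": 1,"x": 1.5,"y": -45,"z": -46.3,"yaw": -23.5},
    {"gripper": 1,"x": 1.5,"y": -45,"z": -46.3,"yaw": -23.5},
    {"gripper": 1,"x": 1.5,"y": -45,"z": -46.3,"yaw": -23.5}
  ]
}}

```text
t: 0.92
tcp_pos: [0.334, 0.1563, 0.2239]
eef_rot: [-1.169, 1.234, 1.168]
force: [1.4, -1.0, -0.4]
opening: 0.0856
```

```bash
python3 -c "
from h import *
go(.43,-.147,.2,86.8)"
```

```text
t 0.92 tcp [0.334  0.1563 0.2239] jaw 86.85 open 0.0856 F [ 1.4 -1.  -0.4] tilt [ 0.001  0.    -1.   ] q [ 0.34 -0.41  1.82  0.    1.73 -1.18]
shift xyz cm [  2.39 -11.25 -29.76] yaw 0.05
```

{"fn": "apply_moves", "kwargs": {
  "motion": [
    {"gripper": 1,"x": 2.4,"y": -11.2,"z": -29.8,"yaw": 0},
    {"gripper": 1,"x": 2.4,"y": -11.2,"z": -29.8,"yaw": 0},
    {"gripper": 1,"x": 2.4,"y": -11.2,"z": -29.8,"yaw": 0},
    {"gripper": 1,"x": 2.4,"y": -11.2,"z": -29.8,"yaw": 0},
    {"gripper": 1,"x": 2.4,"y": -11.2,"z": -29.8,"yaw": 0},
    {"gripper": 1,"x": 2.4,"y": -11.2,"z": -29.8,"yaw": 0},
    {"gripper": 1,"x": 2.4,"y": -11.2,"z": -29.8,"yaw": 0},
    {"gripper": 1,"x": 2.4,"y": -11.2,"z": -29.8,"yaw": 0}
  ]
}}

```text
t: 1.58
tcp_pos: [0.4293, -0.1489, 0.1993]
eef_rot: [-1.167, 1.237, 1.166]
force: [1.3, 0.5, 0.0]
opening: 0.0851
```

{"fn": "apply_moves", "kwargs": {
  "motion": [
    {"gripper": 1,"x": 0,"y": 0,"z": 0,"yaw": 0},
    {"gripper": 1,"x": 0,"y": 0,"z": 0,"yaw": 0},
    {"gripper": 1,"x": 0,"y": 0,"z": 0,"yaw": 0}
  ]
}}

```text
t: 1.83
tcp_pos: [0.4291, -0.1451, 0.1997]
eef_rot: [-1.168, 1.235, 1.169]
force: [0.9, -0.0, -0.1]
opening: 0.0855
```

```bash
cat >> h.py <<'E'
def snap(name,cam="wrist"):
    o=sensors.get_obs(); c=imaging.camera(cam); cv2.imwrite(f"pics/{name}.png",c["pixels"][:,:,::-1])
    import pickle; pickle.dump((o,c),open(f"pics/{name}.pkl","wb")); return o,c
def load(name):
    import pickle; return pickle.load(open(f"pics/{name}.pkl","rb"))
E
python3 -c "
from h import *
go(.43,-.147,.2,86.8); o,c=snap('w1')
print(proj(c,[.4286,-.1467,.014],o))"
```

```text
t 1.83 tcp [ 0.4291 -0.1451  0.1997] jaw 86.81 open 0.0855 F [ 0.9 -0.  -0.1] tilt [-0.     0.001 -1.   ] q [-0.41 -0.14  1.65  0.    1.63 -1.92]
shift xyz cm [-0.03 -0.1  -0.18] yaw 0.01
[321.51736213 207.91222866]
```

View pics/w1.png

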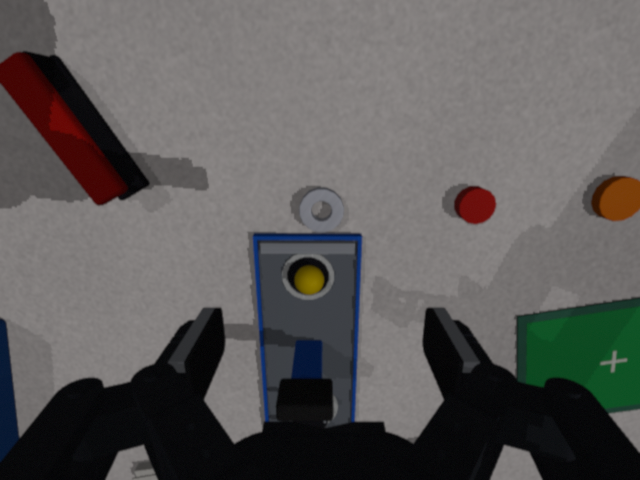

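```bash
python3 - <<'E'
from h import *
go(.4286,-.1467,.06,86.8)
o,c=load('w1'); im=cv2.imread("pics/w1.png")
cv2.imwrite("pics/w1c.png",cv2.resize(im[180:420,240:380],None,fx=3,fy=3,interpolation=cv2.INTER_CUBIC)[:600])
E
```

```text
t 1.88 tcp [ 0.4291 -0.1447  0.1999] jaw 86.87 open 0.0852 F [ 0.7 -0.2  0.1] tilt [ 0.  0. -1.] q [-0.41 -0.14  1.65  0.    1.63 -1.92]
shift xyz cm [13.99  0.05 -0.2 ] yaw 0.07
```

View pics/w1c.png

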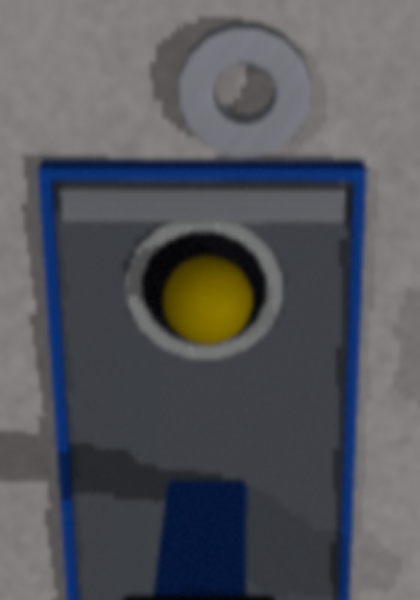

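```bash
python3 - <<'E'
from h import *
o,c=load('w1')
def A(u,v,z): return ray(c,(u+.5)/3-.5+240,(v+.5)/3-.5+180,z,o)
print("spacer",A(246,88,.014))
L0,L1,R0,R1=A(41,161,.01),A(66,600,.01),A(365,161,.01),A(352,600,.01)
for p in (L0,L1,R0,R1):print(p.round(4))
f=lambda a,b:np.degrees(np.arctan2(*(b-a)[1::-1]))
print(f(L0,L1),f(R0,R1),f(L0,R0)); print("pocket",A(204,289,.0085))
E
```

```text
spacer [ 0.4296845  -0.14661815  0.014     ]
[ 0.4519 -0.2163  0.01  ]
[ 0.6315 -0.2284  0.01  ]
[ 0.4579 -0.1085  0.01  ]
[ 0.6378 -0.1172  0.01  ]
-3.8487513148440557 -2.771739845018103 86.79660423821161
pocket [ 0.50239982 -0.16551635  0.0085    ]
```

{"fn": "apply_moves", "kwargs": {
  "motion": [
    {"gripper": 0.5,"x": 4,"y": 0.05,"z": -0.2,"yaw": 0},
    {"gripper": 0.5,"x": 8,"y": 0.05,"z": -0.2,"yaw": 0},
    {"gripper": 0.5,"x": 12,"y": 0.05,"z": -0.2,"yaw": 0},
    {"gripper": 0.5,"x": 14,"y": 0.05,"z": -0.2,"yaw": 0},
    {"gripper": 0.5,"x": 14,"y": 0.05,"z": -0.2,"yaw": 0},
    {"gripper": 0.5,"x": 14,"y": 0.05,"z": -0.2,"yaw": 0}
  ]
}}

```text
t: 2.38
tcp_pos: [0.4285, -0.1465, 0.0601]
eef_rot: [-1.169, 1.234, 1.17]
force: [0.7, -0.3, -0.4]
opening: 0.0639
```

```bash
python3 -c "
from h import *
go(.4286,-.1467,.003,86.8); o,c=snap('w2')
print(proj(c,[.4286,-.1467,.014],o))"
```

```text
t 2.38 tcp [ 0.4285 -0.1465  0.0601] jaw 86.90 open 0.0639 F [ 0.7 -0.3 -0.4] tilt [-0.001  0.001 -1.   ] q [-0.41 -0.02  1.82  0.    1.34 -1.93]
shift xyz cm [ 5.71 -0.02 -0.02] yaw 0.1
[322.90532638 267.25521804]
```

View pics/w2.png

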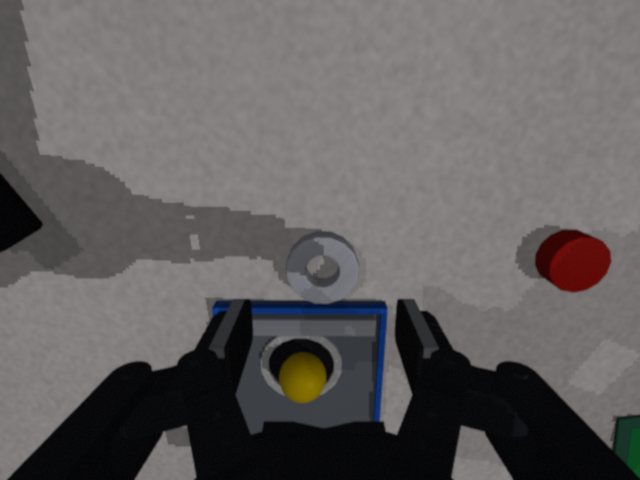

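{"fn": "apply_moves", "kwargs": {
  "motion": [
    {"gripper": 0.5,"x": 2,"y": 0,"z": 0,"yaw": 0},
    {"gripper": 0.5,"x": 4,"y": 0,"z": 0,"yaw": 0},
    {"gripper": 0.5,"x": 5.7,"y": 0,"z": 0,"yaw": 0},
    {"gripper": 0.5,"x": 5.7,"y": 0,"z": 0,"yaw": 0},
    {"gripper": 0.5,"x": 5.7,"y": 0,"z": 0,"yaw": 0}
  ]
}}

```text
t: 2.85
tcp_pos: [0.4297, -0.1477, 0.0046]
eef_rot: [-1.17, 1.234, 1.167]
force: [-0.4, 0.2, 0.7]
opening: 0.064
```

{"fn": "apply_moves", "kwargs": {
  "motion": [
    {"gripper": -0.2,"x": 0,"y": 0,"z": 0,"yaw": 0},
    {"gripper": -0.2,"x": 0,"y": 0,"z": 0,"yaw": 0},
    {"gripper": -0.2,"x": 0,"y": 0,"z": 0,"yaw": 0},
    {"gripper": -0.2,"x": 0,"y": 0,"z": 0,"yaw": 0},
    {"gripper": -0.2,"x": 0,"y": 0,"z": 0,"yaw": 0}
  ],
  "force": 25
}}

```text
t: 3.27
tcp_pos: [0.4302, -0.1481, 0.0052]
eef_rot: [-1.171, 1.233, 1.165]
force: [-1.4, 1.2, 6.5]
opening: 0.0418
```

```bash
python3 -c "
from h import *
go(.4286,-.1467,.003,86.8); o,c=snap('w3')
print(proj(c,[.4286,-.1467,.014],o))"
```

```text
t 3.27 tcp [ 0.4302 -0.1481  0.0052] jaw 86.82 open 0.0418 F [-1.4  1.2  6.5] tilt [ 0.004 -0.001 -1.   ] q [-0.41  0.07  1.86  0.    1.21 -1.93]
shift xyz cm [0.22 0.17 0.13] yaw 0.02
[326.16969763 314.45536234]
```

View pics/w3.png

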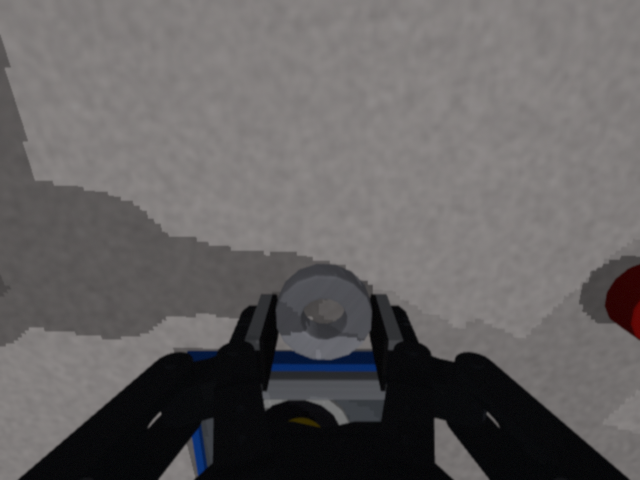

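{"fn": "apply_moves", "kwargs": {
  "motion": [
    {"gripper": -0.3,"x": -0.3,"y": 0,"z": 0,"yaw": 0},
    {"gripper": -0.3,"x": -0.6,"y": 0,"z": 0,"yaw": 0},
    {"gripper": -0.3,"x": -2,"y": 0,"z": 0,"yaw": 0},
    {"gripper": -0.3,"x": -4,"y": 0,"z": 0,"yaw": 0},
    {"gripper": -0.3,"x": -6,"y": 0,"z": 0,"yaw": 0},
    {"gripper": -0.3,"x": -8,"y": 0,"z": 0,"yaw": 0},
    {"gripper": -0.3,"x": -8,"y": 0,"z": 0,"yaw": 0},
    {"gripper": -0.3,"x": -8,"y": 0,"z": 0,"yaw": 0}
  ],
  "force": 25
}}

```text
t: 3.98
tcp_pos: [0.4294, -0.1479, 0.0842]
eef_rot: [-1.17, 1.234, 1.165]
force: [-0.3, 0.5, -1.5]
opening: 0.0418
```

```bash
python3 -c "
from h import *
go(.675,-.175,.15,86.8); o,c=snap('w4')"
```

```text
t 3.98 tcp [ 0.4294 -0.1479  0.0842] jaw 86.81 open 0.0418 F [-0.3  0.5 -1.5] tilt [ 0.003 -0.001 -1.   ] q [-0.41 -0.05  1.8   0.    1.39 -1.93]
shift xyz cm [ -6.5  -24.69  -1.35] yaw 0.01
```

View pics/w4.png

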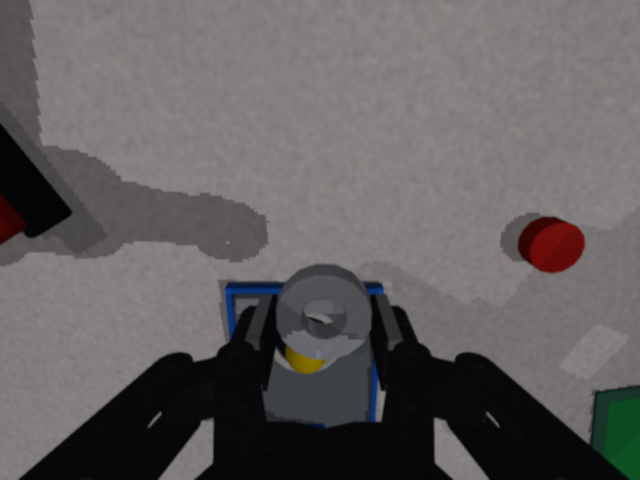

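```bash
python3 - <<'E'
from h import *
im=cv2.imread("pics/w4.png")
cv2.imwrite("pics/w4c.png",cv2.resize(im[250:380,255:395],None,fx=5,fy=5,interpolation=cv2.INTER_CUBIC)[:600])
E
```

```text
(no output)
```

View pics/w4c.png

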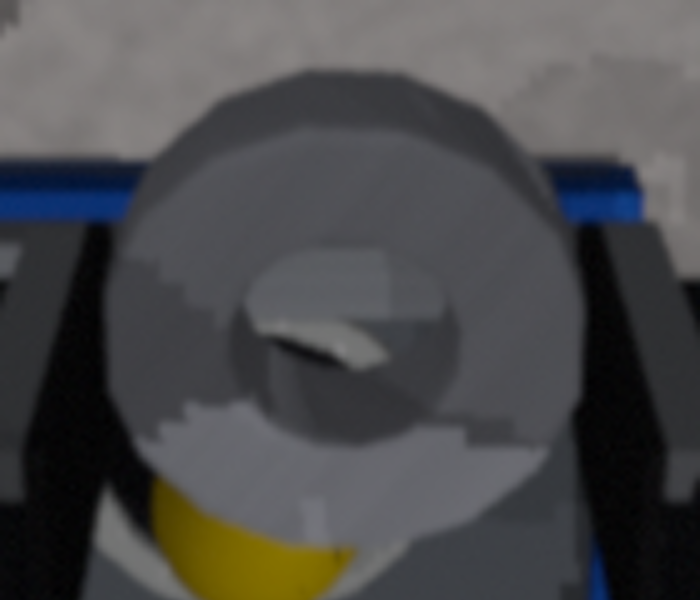

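```bash
python3 - <<'E'
from h import *
o,c=load("w4")
T=c["tool_from_camera"]
for (a,b) in ((344,338),(345,345)):
    u,v=(a+.5)/5-.5+255,(b+.5)/5-.5+250
    d=T[:3,:3]@np.array([(u-c["cx"])/c["fx"],(v-c["cy"])/c["fy"],1]); e=T[:3,3]
    print(u,v,e+d*(-.0088-e[0])/d[0])
go(.6752,-.1748,.15,86.8)
E
```

```text
323.4 317.2 [-0.0088      0.0002628   0.00010434]
323.6 318.6 [-0.0088     -0.00044339  0.00019211]
t 4.03 tcp [ 0.4287 -0.1476  0.0829] jaw 86.81 open 0.0421 F [-0.2  1.  -0.9] tilt [ 0.001 -0.    -1.   ] q [-0.41 -0.05  1.8   0.    1.39 -1.93]
shift xyz cm [ -6.69 -24.77  -1.35] yaw 0.01
```

{"fn": "apply_moves", "kwargs": {
  "motion": [
    {"gripper": -0.3,"x": -4,"y": 0,"z": 0,"yaw": 0},
    {"gripper": -0.3,"x": -7.5,"y": -1,"z": 0,"yaw": 0},
    {"gripper": -0.3,"x": -7.5,"y": -5,"z": -0.5,"yaw": 0},
    {"gripper": -0.3,"x": -7.5,"y": -9,"z": -1,"yaw": 0},
    {"gripper": -0.3,"x": -7.5,"y": -13,"z": -1.3,"yaw": 0},
    {"gripper": -0.3,"x": -7.5,"y": -17,"z": -1.3,"yaw": 0},
    {"gripper": -0.3,"x": -7.5,"y": -21,"z": -1.3,"yaw": 0},
    {"gripper": -0.3,"x": -7.5,"y": -24.6,"z": -1.3,"yaw": 0}
  ]
}}

```text
t: 4.7
tcp_pos: [0.6749, -0.174, 0.1552]
eef_rot: [-1.166, 1.236, 1.171]
force: [0.8, -0.0, 0.6]
opening: 0.042
```

{"fn": "apply_moves", "kwargs": {
  "motion": [
    {"gripper": -0.3,"x": 0,"y": 0,"z": 0,"yaw": 0},
    {"gripper": -0.3,"x": 0,"y": 0,"z": 0,"yaw": 0},
    {"gripper": -0.3,"x": 0,"y": 0,"z": 0,"yaw": 0},
    {"gripper": -0.3,"x": 0,"y": 0,"z": 0,"yaw": 0}
  ]
}}

```text
t: 5.03
tcp_pos: [0.6727, -0.1743, 0.1583]
eef_rot: [-1.168, 1.235, 1.168]
force: [0.3, 0.0, 0.8]
opening: 0.0418
```

```bash
python3 -c "
from h import *
go(.6752,-.1748,.12,86.8); o,c=snap('w5')
print(proj(c,[.6752,-.1748,.026],o))"
```

```text
t 5.03 tcp [ 0.6727 -0.1743  0.1583] jaw 86.80 open 0.0418 F [0.3 0.  0.8] tilt [ 0. -0. -1.] q [-0.31  0.57  0.92 -0.    1.65 -1.82]
shift xyz cm [ 3.83 -0.25 -0.04] yaw -0.0
[322.80084153 227.28340467]
```

View pics/w5.png

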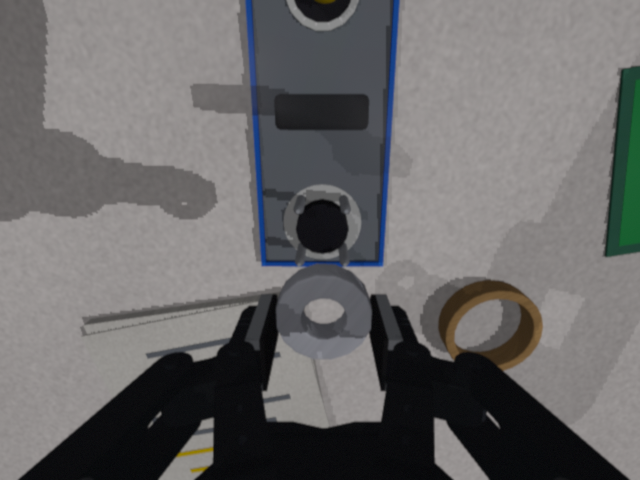

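```bash
python3 - <<'E'
from h import *
im=cv2.imread("pics/w5.png")
cv2.imwrite("pics/w5c.png",cv2.resize(im[170:280,250:395],None,fx=5,fy=5,interpolation=cv2.INTER_CUBIC)[:600])
E
```

```text
(no output)
```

View pics/w5c.png

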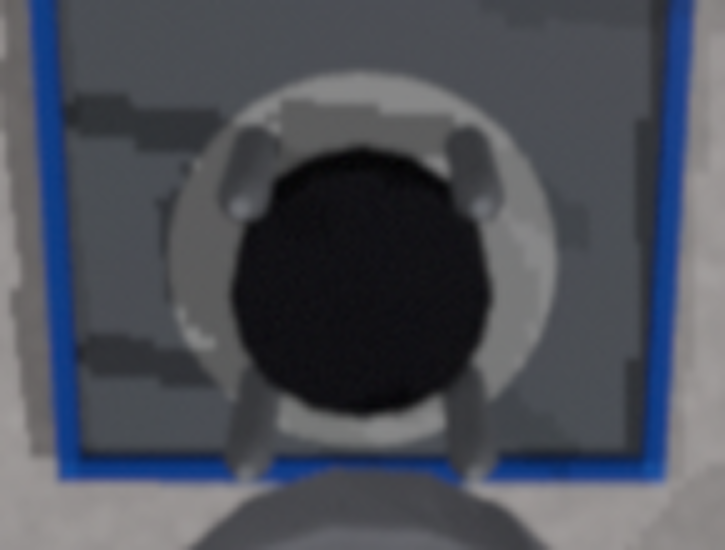

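```bash
python3 - <<'E'
from h import *
o,c=load("w5")
A=lambda u,v,z: ray(c,(u+.5)/5-.5+250,(v+.5)/5-.5+170,z,o)
P=[A(243,206,.049),A(488,204,.049),A(248,468,.049),A(477,468,.049)]
print(np.round(P,4),np.mean(P,0)); print("base",A(365,260,.0065))
C=[A(62,479,.01),A(665,479,.01)];print(np.mean(C,0), np.mean(C,0)-.04*np.array([.9984,-.0558,0]))
print("puck",A(362,287,.026))
E
```

```text
[[ 0.6542 -0.1918  0.049 ]
 [ 0.656  -0.1556  0.049 ]
 [ 0.6963 -0.1944  0.049 ]
 [ 0.6983 -0.1587  0.049 ]] [ 0.6762029  -0.17513148  0.049     ]
base [ 0.67607066 -0.1750582   0.0065    ]
[ 0.71618008 -0.1776029   0.01      ] [ 0.67624408 -0.1753709   0.01      ]
puck [ 0.67491963 -0.17544332  0.026     ]
```

```bash
python3 -c "
from h import *
go(.6762,-.1751,.058,86.8)"
```

```text
t 5.08 tcp [ 0.6728 -0.1743  0.159 ] jaw 86.79 open 0.0418 F [-0.9 -0.1  0.6] tilt [ 0.001 -0.    -1.   ] q [-0.31  0.57  0.92  0.    1.65 -1.82]
shift xyz cm [10.1  -0.34 -0.05] yaw -0.01
```

{"fn": "apply_moves", "kwargs": {
  "motion": [
    {"gripper": -0.3,"x": 2.5,"y": -0.34,"z": -0.05,"yaw": 0},
    {"gripper": -0.3,"x": 5,"y": -0.34,"z": -0.05,"yaw": 0},
    {"gripper": -0.3,"x": 7.5,"y": -0.34,"z": -0.05,"yaw": 0},
    {"gripper": -0.3,"x": 10.1,"y": -0.34,"z": -0.05,"yaw": 0},
    {"gripper": -0.3,"x": 10.1,"y": -0.34,"z": -0.05,"yaw": 0},
    {"gripper": -0.3,"x": 10.1,"y": -0.34,"z": -0.05,"yaw": 0},
    {"gripper": -0.3,"x": 10.1,"y": -0.34,"z": -0.05,"yaw": 0}
  ]
}}

```text
t: 5.67
tcp_pos: [0.6776, -0.1753, 0.0599]
eef_rot: [-1.17, 1.233, 1.165]
force: [0.3, -1.0, 0.1]
opening: 0.0422
```

```bash
python3 -c "
from h import *
go(.6762,-.1751,.0315,86.8); o,c=snap('w6')"
```

```text
t 5.67 tcp [ 0.6776 -0.1753  0.0599] jaw 86.80 open 0.0422 F [ 0.3 -1.   0.1] tilt [ 0.004 -0.001 -1.   ] q [-0.31  0.65  1.01  0.    1.48 -1.82]
shift xyz cm [2.84 0.15 0.02] yaw -0.0
```

View pics/w6.png

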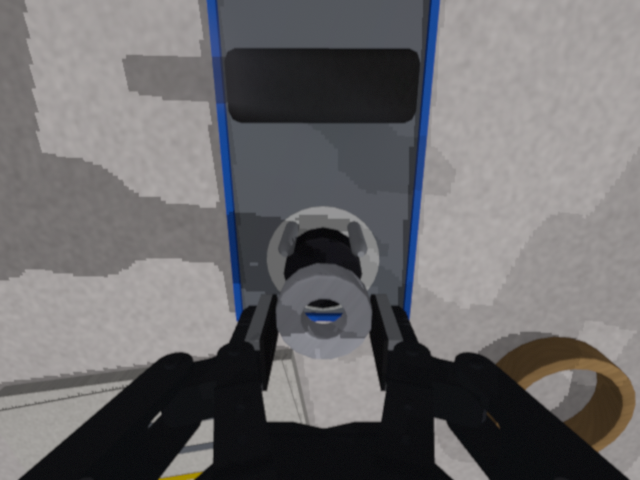

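{"fn": "apply_moves", "kwargs": {
  "motion": [
    {"gripper": -0.3,"x": 0,"y": 0,"z": 0,"yaw": 0},
    {"gripper": -0.3,"x": 0,"y": 0,"z": 0,"yaw": 0},
    {"gripper": -0.3,"x": 0,"y": 0,"z": 0,"yaw": 0},
    {"gripper": -0.3,"x": 0,"y": 0,"z": 0,"yaw": 0}
  ]
}}

```text
t: 6.05
tcp_pos: [0.6771, -0.175, 0.0574]
eef_rot: [-1.169, 1.234, 1.167]
force: [0.6, -0.1, -0.7]
opening: 0.0417
```

```bash
python3 -c "
from h import *
go(.6762,-.1751,.0315,86.8)
im=cv2.imread('pics/w6.png')
cv2.imwrite('pics/w6c.png',cv2.resize(im[200:370,230:415],None,fx=4,fy=4,interpolation=cv2.INTER_CUBIC)[:600])"
```

```text
t 6.05 tcp [ 0.6771 -0.175   0.0574] jaw 86.81 open 0.0417 F [ 0.6 -0.1 -0.7] tilt [ 0.001 -0.    -1.   ] q [-0.31  0.65  1.01  0.    1.48 -1.82]
shift xyz cm [ 2.59  0.09 -0.02] yaw 0.01
```

View pics/w6c.png

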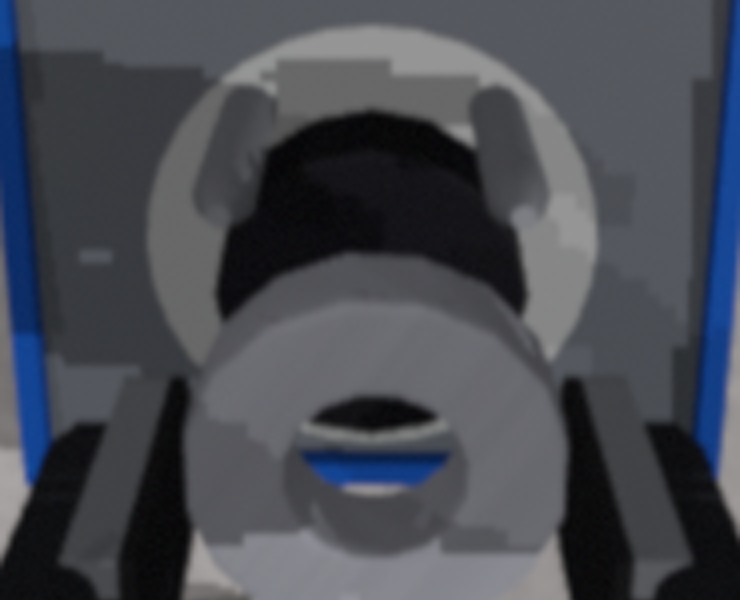

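{"fn": "apply_moves", "kwargs": {
  "motion": [
    {"gripper": -0.3,"x": 0.5,"y": 0.08,"z": -0.02,"yaw": 0},
    {"gripper": -0.3,"x": 1,"y": 0.08,"z": -0.02,"yaw": 0},
    {"gripper": -0.3,"x": 1.5,"y": 0.08,"z": -0.02,"yaw": 0},
    {"gripper": -0.3,"x": 2.0,"y": 0.08,"z": -0.02,"yaw": 0},
    {"gripper": -0.3,"x": 2.4,"y": 0.08,"z": -0.02,"yaw": 0},
    {"gripper": -0.3,"x": 2.4,"y": 0.08,"z": -0.02,"yaw": 0},
    {"gripper": -0.3,"x": 2.4,"y": 0.08,"z": -0.02,"yaw": 0}
  ]
}}

```text
t: 6.63
tcp_pos: [0.676, -0.175, 0.0324]
eef_rot: [-1.168, 1.235, 1.168]
force: [0.1, -0.9, -0.1]
opening: 0.0418
```

```bash
python3 -c "
from h import *
go(.6762,-.1751,.0312,86.8); o,c=snap('w7')
im=cv2.imread('pics/w7.png')
cv2.imwrite('pics/w7c.png',cv2.resize(im[230:380,230:415],None,fx=4,fy=4,interpolation=cv2.INTER_CUBIC)[:600])"
```

```text
t 6.63 tcp [ 0.676  -0.175   0.0324] jaw 86.81 open 0.0418 F [ 0.1 -0.9 -0.1] tilt [-0.  0. -1.] q [-0.31  0.67  1.03  0.    1.44 -1.82]
shift xyz cm [ 0.12 -0.02 -0.  ] yaw 0.01
```

View pics/w7c.png

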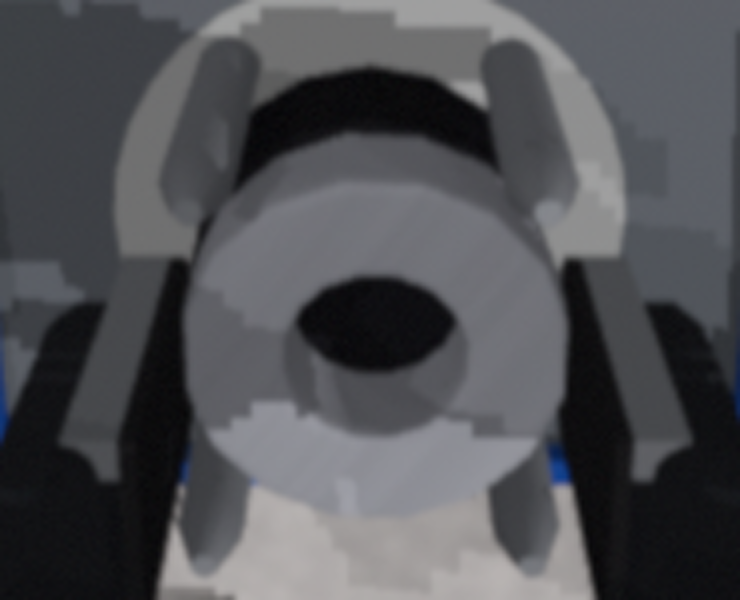

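{"fn": "apply_moves", "kwargs": {
  "motion": [
    {"gripper": -0.3,"x": 0.1,"y": 0,"z": 0,"yaw": 0},
    {"gripper": -0.3,"x": 0.1,"y": 0,"z": 0,"yaw": 0},
    {"gripper": 0.3,"x": 0.1,"y": 0,"z": 0,"yaw": 0},
    {"gripper": 0.3,"x": 0.1,"y": 0,"z": 0,"yaw": 0},
    {"gripper": 0.3,"x": 0.1,"y": 0,"z": 0,"yaw": 0},
    {"gripper": 0.3,"x": 0.1,"y": 0,"z": 0,"yaw": 0}
  ]
}}

```text
t: 7.18
tcp_pos: [0.6761, -0.1751, 0.0319]
eef_rot: [-1.168, 1.235, 1.168]
force: [-0.1, -0.5, -0.0]
opening: 0.0552
```

{"fn": "apply_moves", "kwargs": {
  "motion": [
    {"gripper": 0.3,"x": -1,"y": 0,"z": 0,"yaw": 0},
    {"gripper": 0.3,"x": -3,"y": 0,"z": 0,"yaw": 0},
    {"gripper": 0.3,"x": -6,"y": 0,"z": 0,"yaw": 0},
    {"gripper": 0.3,"x": -9,"y": 0,"z": 0,"yaw": 0},
    {"gripper": 0.3,"x": -12,"y": 0,"z": 0,"yaw": 0},
    {"gripper": 0.3,"x": -12,"y": 0,"z": 0,"yaw": 0}
  ]
}}

```text
t: 7.68
tcp_pos: [0.6787, -0.1759, 0.1618]
eef_rot: [-1.177, 1.228, 1.157]
force: [0.5, -0.4, 1.7]
opening: 0.0557
```

```bash
python3 -c "
from h import *
go(.435,.1426,.12,86.8); o,c=snap('w8')
im=cv2.imread('pics/w8.png')
cv2.imwrite('pics/w8c.png',cv2.resize(im[170:290,240:400],None,fx=5,fy=5,interpolation=cv2.INTER_CUBIC)[:600])"
```

```text
t 7.68 tcp [ 0.6787 -0.1759  0.1618] jaw 86.81 open 0.0557 F [ 0.5 -0.4  1.7] tilt [ 0.013 -0.004 -1.   ] q [-0.31  0.58  0.9   0.    1.65 -1.82]
shift xyz cm [ 3.74 26.15 30.46] yaw 0.01
```

View pics/w8c.png

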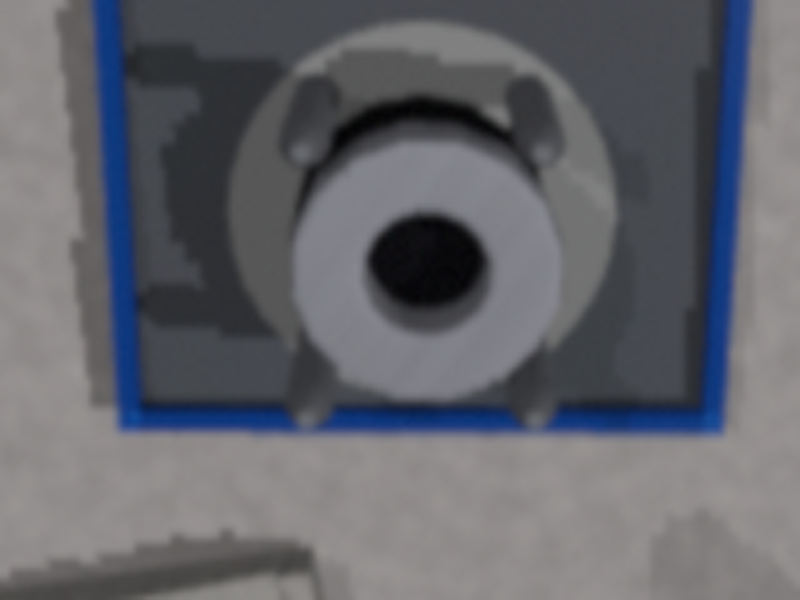

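{"fn": "apply_moves", "kwargs": {
  "motion": [
    {"gripper": 0.5,"x": 0,"y": 1.5,"z": 1.7,"yaw": 0},
    {"gripper": 0.5,"x": 0,"y": 4,"z": 4.6,"yaw": 0},
    {"gripper": 0.5,"x": 0,"y": 6.6,"z": 7.6,"yaw": 0},
    {"gripper": 0.5,"x": 0,"y": 9.2,"z": 10.7,"yaw": 0},
    {"gripper": 0.5,"x": 0,"y": 11.8,"z": 13.7,"yaw": 0},
    {"gripper": 0.5,"x": 0,"y": 14.4,"z": 16.8,"yaw": 0},
    {"gripper": 0.5,"x": 0,"y": 17,"z": 19.8,"yaw": 0},
    {"gripper": 0.5,"x": 0,"y": 19.6,"z": 22.8,"yaw": 0}
  ]
}}

```text
t: 8.4
tcp_pos: [0.4912, 0.0647, 0.1512]
eef_rot: [-1.167, 1.236, 1.169]
force: [-0.1, 1.1, -0.7]
opening: 0.0642
```

{"fn": "apply_moves", "kwargs": {
  "motion": [
    {"gripper": 0.5,"x": 0,"y": 2.6,"z": 3,"yaw": 0},
    {"gripper": 0.5,"x": 0,"y": 5,"z": 5.8,"yaw": 0},
    {"gripper": 0.5,"x": 0,"y": 6.4,"z": 7.5,"yaw": 0},
    {"gripper": 0.5,"x": 0,"y": 6.5,"z": 7.7,"yaw": 0},
    {"gripper": 0.5,"x": 0,"y": 6.5,"z": 7.7,"yaw": 0},
    {"gripper": 0.5,"x": 0,"y": 6.5,"z": 7.7,"yaw": 0},
    {"gripper": 0.5,"x": 0,"y": 6.5,"z": 7.7,"yaw": 0}
  ]
}}

```text
t: 8.98
tcp_pos: [0.4329, 0.1432, 0.1516]
eef_rot: [-1.167, 1.236, 1.167]
force: [-0.3, -0.6, -0.2]
opening: 0.064
```

```bash
python3 -c "
from h import *
go(.435,.1426,.06,86.8); o,c=snap('w9')
print(proj(c,[.435,.1426,.012],o))"
```

```text
t 8.98 tcp [0.4329 0.1432 0.1516] jaw 86.75 open 0.0640 F [-0.3 -0.6 -0.2] tilt [-0. -0. -1.] q [ 0.24 -0.11  1.71 -0.    1.53 -1.28]
shift xyz cm [ 9.16 -0.21 -0.04] yaw -0.05
[322.78886822 224.23654773]
```

View pics/w9.png

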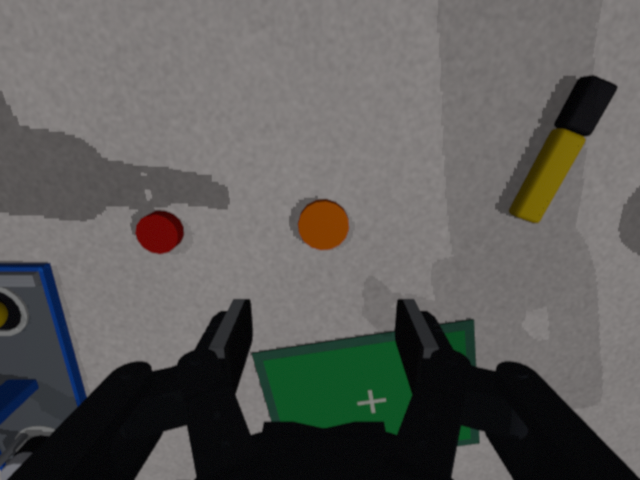

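{"fn": "apply_moves", "kwargs": {
  "motion": [
    {"gripper": 0.5,"x": 3,"y": -0.2,"z": 0,"yaw": 0},
    {"gripper": 0.5,"x": 6,"y": -0.2,"z": 0,"yaw": 0},
    {"gripper": 0.5,"x": 8.5,"y": -0.2,"z": 0,"yaw": 0},
    {"gripper": 0.5,"x": 9.2,"y": -0.2,"z": 0,"yaw": 0},
    {"gripper": 0.5,"x": 9.2,"y": -0.2,"z": 0,"yaw": 0},
    {"gripper": 0.5,"x": 9.2,"y": -0.2,"z": 0,"yaw": 0}
  ]
}}

```text
t: 9.53
tcp_pos: [0.4352, 0.1436, 0.0607]
eef_rot: [-1.168, 1.235, 1.167]
force: [-0.1, 0.7, 0.8]
opening: 0.0645
```

```bash
python3 -c "
from h import *
go(.435,.1426,.004,86.8); o,c=snap('w10')
print(proj(c,[.435,.1426,.012],o))
im=cv2.imread('pics/w10.png')
cv2.imwrite('pics/w10c.png',cv2.resize(im[210:330,250:400],None,fx=5,fy=5,interpolation=cv2.INTER_CUBIC)[:600])"
```

```text
t 9.53 tcp [0.4352 0.1436 0.0607] jaw 86.76 open 0.0645 F [-0.1  0.7  0.8] tilt [ 0.001  0.    -1.   ] q [ 0.24 -0.    1.81  0.    1.34 -1.28]
shift xyz cm [ 5.67  0.02 -0.1 ] yaw -0.04
[321.59177852 264.93409879]
```

View pics/w10c.png

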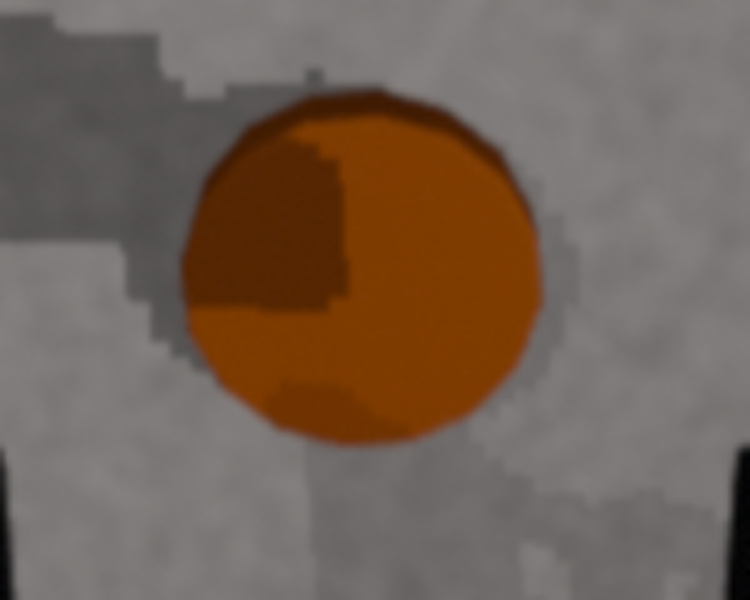

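{"fn": "apply_moves", "kwargs": {
  "motion": [
    {"gripper": 0.5,"x": 2,"y": -0.03,"z": -0.05,"yaw": 0},
    {"gripper": 0.5,"x": 4,"y": -0.03,"z": -0.05,"yaw": 0},
    {"gripper": 0.5,"x": 5.3,"y": -0.03,"z": -0.05,"yaw": 0},
    {"gripper": 0.5,"x": 5.6,"y": -0.03,"z": -0.05,"yaw": 0},
    {"gripper": 0.5,"x": 5.6,"y": -0.03,"z": -0.05,"yaw": 0},
    {"gripper": 0.5,"x": 5.6,"y": -0.03,"z": -0.05,"yaw": 0}
  ]
}}

```text
t: 10.08
tcp_pos: [0.4359, 0.1436, 0.0055]
eef_rot: [-1.169, 1.232, 1.166]
force: [0.4, 0.6, 0.2]
opening: 0.0641
```

{"fn": "apply_moves", "kwargs": {
  "motion": [
    {"gripper": -0.3,"x": 0,"y": 0,"z": 0,"yaw": 0},
    {"gripper": -0.3,"x": 0,"y": 0,"z": 0,"yaw": 0},
    {"gripper": -0.3,"x": 0,"y": 0,"z": 0,"yaw": 0},
    {"gripper": -0.3,"x": 0,"y": 0,"z": 0,"yaw": 0},
    {"gripper": -0.3,"x": 0,"y": 0,"z": 0,"yaw": 0}
  ],
  "force": 25
}}

```text
t: 10.5
tcp_pos: [0.4358, 0.1436, 0.0056]
eef_rot: [-1.169, 1.232, 1.167]
force: [-2.0, -0.3, 5.7]
opening: 0.0421
```

```bash
python3 -c "
from h import *
go(.435,.1426,.1,86.8)"
```

```text
t 10.50 tcp [0.4358 0.1436 0.0056] jaw 86.82 open 0.0421 F [-2.  -0.3  5.7] tilt [ 0.003  0.001 -1.   ] q [ 0.24  0.08  1.85  0.    1.21 -1.28]
shift xyz cm [-9.44  0.05 -0.1 ] yaw 0.02
```

{"fn": "apply_moves", "kwargs": {
  "motion": [
    {"gripper": -0.3,"x": -0.4,"y": 0,"z": 0,"yaw": 0},
    {"gripper": -0.3,"x": -1.5,"y": 0,"z": 0,"yaw": 0},
    {"gripper": -0.3,"x": -4,"y": 0,"z": 0,"yaw": 0},
    {"gripper": -0.3,"x": -7,"y": 0,"z": 0,"yaw": 0},
    {"gripper": -0.3,"x": -10,"y": 0,"z": 0,"yaw": 0},
    {"gripper": -0.3,"x": -13,"y": 0,"z": 0,"yaw": 0},
    {"gripper": -0.3,"x": -15,"y": 0,"z": 0,"yaw": 0},
    {"gripper": -0.3,"x": -15,"y": 0,"z": 0,"yaw": 0}
  ]
}}

```text
t: 11.17
tcp_pos: [0.4369, 0.1439, 0.1602]
eef_rot: [-1.171, 1.226, 1.162]
force: [0.0, -0.1, -0.0]
opening: 0.0419
```

```bash
python3 -c "
from h import *
go(.6762,-.1751,.155,86.8); o,c=snap('w11')
im=cv2.imread('pics/w11.png')
cv2.imwrite('pics/w11c.png',cv2.resize(im[250:380,255:395],None,fx=4,fy=4,interpolation=cv2.INTER_CUBIC)[:600])"
```

```text
t 11.17 tcp [0.4369 0.1439 0.1602] jaw 86.82 open 0.0419 F [ 0.  -0.1 -0. ] tilt [ 0.01   0.002 -1.   ] q [ 0.24 -0.11  1.7   0.    1.54 -1.28]
shift xyz cm [  0.68 -25.65 -30.52] yaw 0.02
```

View pics/w11c.png

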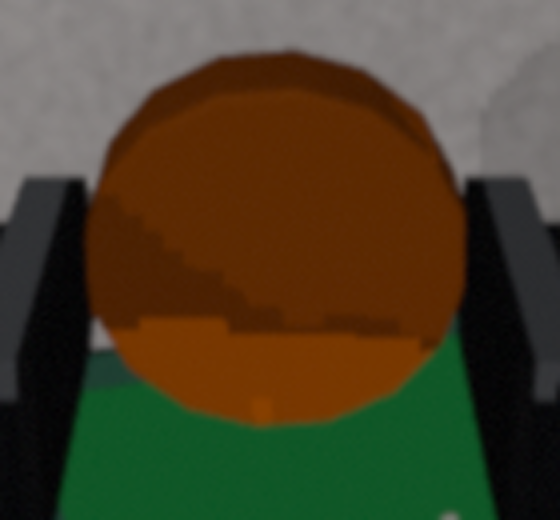

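```bash
python3 - <<'E'
from h import *
o,c=load("w11")
T=c["tool_from_camera"]
for (a,b) in ((276,258),):
    u,v=(a+.5)/4-.5+255,(b+.5)/4-.5+250
    d=T[:3,:3]@np.array([(u-c["cx"])/c["fx"],(v-c["cy"])/c["fy"],1]); e=T[:3,3]
    print(u,v,e+d*(-.0064-e[0])/d[0])
E
```

```text
323.625 314.125 [-0.0064      0.00034638  0.00020445]
```

{"fn": "apply_moves", "kwargs": {
  "motion": [
    {"gripper": -0.3,"x": 0,"y": -1.5,"z": -1.8,"yaw": 0},
    {"gripper": -0.3,"x": 0,"y": -4,"z": -4.8,"yaw": 0},
    {"gripper": -0.3,"x": 0,"y": -6.6,"z": -7.9,"yaw": 0},
    {"gripper": -0.3,"x": 0,"y": -9.2,"z": -10.9,"yaw": 0},
    {"gripper": -0.3,"x": 0,"y": -11.8,"z": -14,"yaw": 0},
    {"gripper": -0.3,"x": 0,"y": -14.4,"z": -17.1,"yaw": 0},
    {"gripper": -0.3,"x": 0,"y": -17,"z": -20.2,"yaw": 0},
    {"gripper": -0.3,"x": 0,"y": -19.6,"z": -23.3,"yaw": 0}
  ]
}}

```text
t: 11.88
tcp_pos: [0.6177, -0.1019, 0.1526]
eef_rot: [-1.167, 1.236, 1.17]
force: [0.2, -0.1, -0.1]
opening: 0.0421
```

{"fn": "apply_moves", "kwargs": {
  "motion": [
    {"gripper": -0.3,"x": 0,"y": -2.5,"z": -3,"yaw": 0},
    {"gripper": -0.3,"x": 0,"y": -4.7,"z": -5.6,"yaw": 0},
    {"gripper": -0.3,"x": 0,"y": -5.8,"z": -7,"yaw": 0},
    {"gripper": -0.3,"x": 0,"y": -6,"z": -7.2,"yaw": 0},
    {"gripper": -0.3,"x": 0,"y": -6,"z": -7.2,"yaw": 0},
    {"gripper": -0.3,"x": 0,"y": -6,"z": -7.2,"yaw": 0},
    {"gripper": -0.3,"x": 0,"y": -6,"z": -7.2,"yaw": 0},
    {"gripper": -0.3,"x": 0,"y": -6,"z": -7.2,"yaw": 0}
  ]
}}

```text
t: 12.55
tcp_pos: [0.6731, -0.1742, 0.1541]
eef_rot: [-1.169, 1.234, 1.169]
force: [0.3, -0.1, -0.8]
opening: 0.0419
```

```bash
python3 -c "
from h import *
go(.6762,-.1751,.062,86.8); o,c=snap('w12')
im=cv2.imread('pics/w12.png')
cv2.imwrite('pics/w12c.png',cv2.resize(im[170:280,250:395],None,fx=5,fy=5,interpolation=cv2.INTER_CUBIC)[:600])"
```

```text
t 12.55 tcp [ 0.6731 -0.1742  0.1541] jaw 86.89 open 0.0419 F [ 0.3 -0.1 -0.8] tilt [ 0.  0. -1.] q [-0.31  0.57  0.92  0.    1.65 -1.82]
shift xyz cm [ 9.21 -0.31 -0.07] yaw 0.09
```

View pics/w12c.png

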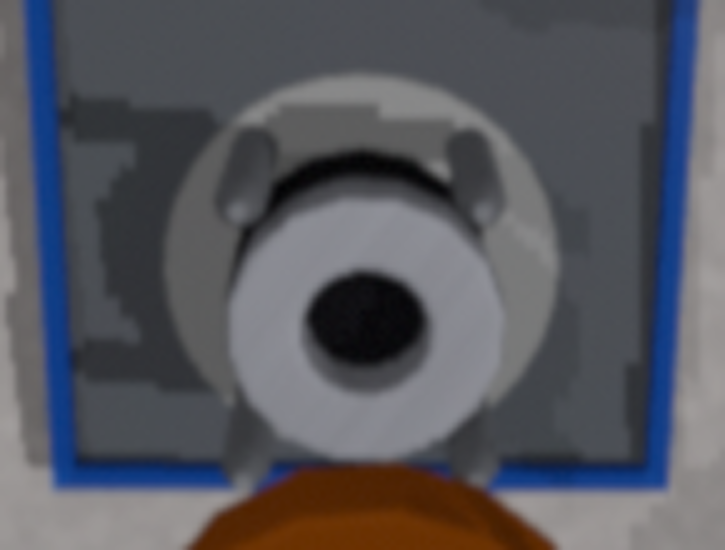

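{"fn": "apply_moves", "kwargs": {
  "motion": [
    {"gripper": -0.3,"x": 2.5,"y": -0.3,"z": -0.06,"yaw": 0},
    {"gripper": -0.3,"x": 5,"y": -0.3,"z": -0.06,"yaw": 0},
    {"gripper": -0.3,"x": 7.5,"y": -0.3,"z": -0.06,"yaw": 0},
    {"gripper": -0.3,"x": 9.2,"y": -0.3,"z": -0.06,"yaw": 0},
    {"gripper": -0.3,"x": 9.2,"y": -0.3,"z": -0.06,"yaw": 0},
    {"gripper": -0.3,"x": 9.2,"y": -0.3,"z": -0.06,"yaw": 0},
    {"gripper": -0.3,"x": 9.2,"y": -0.3,"z": -0.06,"yaw": 0},
    {"gripper": -0.3,"x": 9.2,"y": -0.3,"z": -0.06,"yaw": 0}
  ]
}}

```text
t: 13.27
tcp_pos: [0.6774, -0.1763, 0.0645]
eef_rot: [-1.171, 1.233, 1.165]
force: [-0.3, -0.0, -0.5]
opening: 0.0418
```

```bash
python3 -c "
from h import *
go(.6764,-.1751,.0458,86.8)"
```

```text
t 13.27 tcp [ 0.6774 -0.1763  0.0645] jaw 86.83 open 0.0418 F [-0.3 -0.  -0.5] tilt [ 0.004 -0.001 -1.   ] q [-0.31  0.64  1.01  0.    1.49 -1.82]
shift xyz cm [1.87 0.12 0.12] yaw 0.03
```

{"fn": "apply_moves", "kwargs": {
  "motion": [
    {"gripper": -0.3,"x": 0,"y": 0.04,"z": 0.06,"yaw": 0},
    {"gripper": -0.3,"x": 0,"y": 0.04,"z": 0.06,"yaw": 0},
    {"gripper": -0.3,"x": 0,"y": 0.04,"z": 0.06,"yaw": 0},
    {"gripper": -0.3,"x": 0,"y": 0.04,"z": 0.06,"yaw": 0}
  ]
}}

```text
t: 13.6
tcp_pos: [0.6761, -0.1756, 0.0622]
eef_rot: [-1.168, 1.235, 1.168]
force: [-0.4, 0.0, -0.3]
opening: 0.0423
```

```bash
python3 -c "
from h import *
go(.6764,-.1751,.0458,86.8)"
```

```text
t 13.60 tcp [ 0.6761 -0.1756  0.0622] jaw 86.81 open 0.0423 F [-0.4  0.  -0.3] tilt [ 0. -0. -1.] q [-0.31  0.64  1.01  0.    1.49 -1.82]
shift xyz cm [ 1.64 -0.03  0.05] yaw 0.01
```

{"fn": "apply_moves", "kwargs": {
  "motion": [
    {"gripper": -0.3,"x": 0.4,"y": -0.03,"z": 0.04,"yaw": 0},
    {"gripper": -0.3,"x": 0.8,"y": -0.03,"z": 0.04,"yaw": 0},
    {"gripper": -0.3,"x": 1.2,"y": -0.03,"z": 0.04,"yaw": 0},
    {"gripper": -0.3,"x": 1.5,"y": -0.03,"z": 0.04,"yaw": 0},
    {"gripper": -0.3,"x": 1.6,"y": -0.03,"z": 0.04,"yaw": 0},
    {"gripper": -0.3,"x": 1.6,"y": -0.03,"z": 0.04,"yaw": 0},
    {"gripper": -0.3,"x": 1.6,"y": -0.03,"z": 0.04,"yaw": 0}
  ]
}}

```text
t: 14.18
tcp_pos: [0.6763, -0.1751, 0.0457]
eef_rot: [-1.168, 1.235, 1.168]
force: [-0.6, -0.5, 1.1]
opening: 0.0419
```

```bash
python3 -c "
from h import *
go(.6764,-.1751,.0458,86.8); o,c=snap('w13')
im=cv2.imread('pics/w13.png')
cv2.imwrite('pics/w13c.png',cv2.resize(im[230:380,230:415],None,fx=4,fy=4,interpolation=cv2.INTER_CUBIC)[:600])"
```

```text
t 14.18 tcp [ 0.6763 -0.1751  0.0457] jaw 86.81 open 0.0419 F [-0.6 -0.5  1.1] tilt [-0.  0. -1.] q [-0.31  0.66  1.02  0.    1.46 -1.82]
shift xyz cm [-0.01 -0.01  0.  ] yaw 0.01
```

View pics/w13c.png

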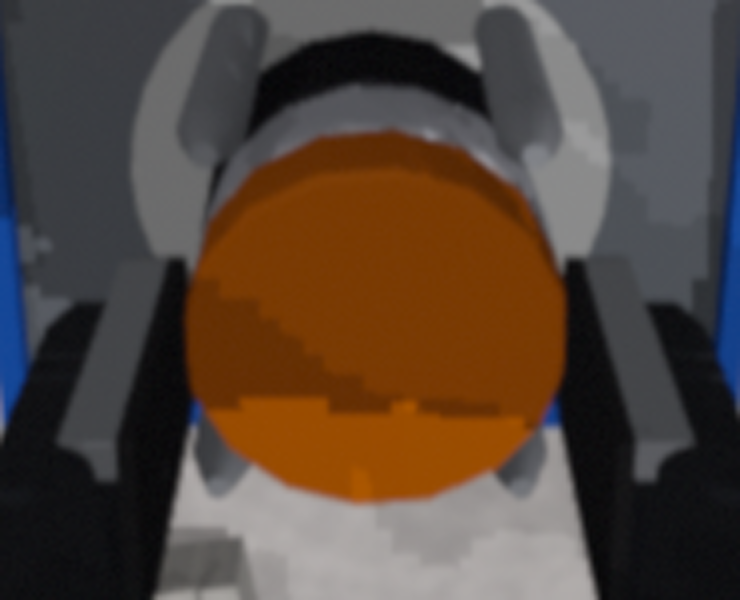

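{"fn": "apply_moves", "kwargs": {
  "motion": [
    {"gripper": 0.3,"x": 0,"y": 0,"z": 0,"yaw": 0},
    {"gripper": 0.3,"x": 0,"y": 0,"z": 0,"yaw": 0},
    {"gripper": 0.3,"x": 0,"y": 0,"z": 0,"yaw": 0},
    {"gripper": 0.3,"x": 0,"y": 0,"z": 0,"yaw": 0}
  ]
}}

```text
t: 14.57
tcp_pos: [0.6762, -0.1752, 0.0457]
eef_rot: [-1.168, 1.235, 1.168]
force: [0.4, -0.3, 0.3]
opening: 0.0555
```

{"fn": "apply_moves", "kwargs": {
  "motion": [
    {"gripper": 0.3,"x": -1,"y": 0,"z": 0,"yaw": 0},
    {"gripper": 0.3,"x": -3,"y": 0,"z": 0,"yaw": 0},
    {"gripper": 0.3,"x": -6,"y": 0,"z": 0,"yaw": 0},
    {"gripper": 0.3,"x": -9,"y": 0,"z": 0,"yaw": 0},
    {"gripper": 0.3,"x": -11,"y": 0,"z": 0,"yaw": 0},
    {"gripper": 0.3,"x": -12,"y": 0,"z": 0,"yaw": 0},
    {"gripper": 0.3,"x": -12,"y": 0,"z": 0,"yaw": 0}
  ]
}}

```text
t: 15.15
tcp_pos: [0.6774, -0.1756, 0.1699]
eef_rot: [-1.172, 1.232, 1.163]
force: [0.5, -0.0, 0.8]
opening: 0.0558
```

```bash
python3 -c "
from h import *
o,c=snap('w14')
im=cv2.imread('pics/w14.png')
cv2.imwrite('pics/w14c.png',cv2.resize(im[90:290,230:415],None,fx=3,fy=3,interpolation=cv2.INTER_CUBIC)[:600])
import itertools
t=np.array([.6762-.0899,-.1751+.0050]);print(t); go(t[0],t[1],.2,-3.2)"
```

```text
[ 0.5863 -0.1701]
t 15.20 tcp [ 0.6767 -0.1753  0.1669] jaw 86.81 open 0.0554 F [ 0.4  0.6 -0.1] tilt [ 0.002 -0.001 -1.   ] q [-0.31  0.58  0.89  0.    1.67 -1.82]
shift xyz cm [-3.33  9.04  0.02] yaw 90.01
```

View pics/w14c.png

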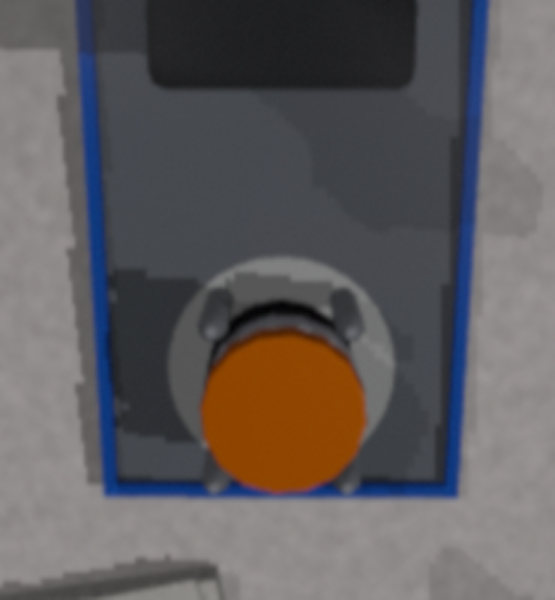

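{"fn": "apply_moves", "kwargs": {
  "motion": [
    {"gripper": 0.3,"x": -1.5,"y": 0,"z": 0,"yaw": 7},
    {"gripper": 0.3,"x": -3,"y": 1,"z": 0,"yaw": 14},
    {"gripper": 0.3,"x": -3.3,"y": 2.5,"z": 0,"yaw": 21},
    {"gripper": 0.3,"x": -3.3,"y": 4,"z": 0,"yaw": 28},
    {"gripper": 0.3,"x": -3.3,"y": 5.5,"z": 0,"yaw": 35},
    {"gripper": 0.3,"x": -3.3,"y": 7,"z": 0,"yaw": 42},
    {"gripper": 0.3,"x": -3.3,"y": 8.5,"z": 0,"yaw": 49},
    {"gripper": 0.3,"x": -3.3,"y": 9,"z": 0,"yaw": 56}
  ]
}}

```text
t: 15.87
tcp_pos: [0.5843, -0.1699, 0.1963]
eef_rot: [-0.415, 1.534, 0.419]
force: [0.3, 0.3, -0.2]
opening: 0.0555
```

```bash
python3 -c "
from h import *
go(.5863,-.1701,.2,-3.2)"
```

```text
t 15.87 tcp [ 0.5843 -0.1699  0.1963] jaw 30.44 open 0.0555 F [ 0.3  0.3 -0.2] tilt [-0.004  0.001 -1.   ] q [-0.34  0.3   1.19 -0.    1.65 -0.88]
shift xyz cm [-0.38 -0.12  0.17] yaw 33.64
```

{"fn": "apply_moves", "kwargs": {
  "motion": [
    {"gripper": 0.3,"x": 0,"y": 0,"z": 0,"yaw": 7},
    {"gripper": 0.3,"x": 0,"y": 0,"z": 0,"yaw": 14},
    {"gripper": 0.3,"x": 0,"y": 0,"z": 0,"yaw": 21},
    {"gripper": 0.3,"x": 0,"y": 0,"z": 0,"yaw": 28},
    {"gripper": 0.3,"x": 0,"y": 0,"z": 0,"yaw": 33.6},
    {"gripper": 0.3,"x": 0,"y": 0,"z": 0,"yaw": 33.6},
    {"gripper": 0.3,"x": 0,"y": 0,"z": 0,"yaw": 33.6},
    {"gripper": 0.3,"x": 0,"y": 0,"z": 0,"yaw": 33.6}
  ]
}}

```text
t: 16.53
tcp_pos: [0.5861, -0.17, 0.1975]
eef_rot: [0.037, 1.573, -0.035]
force: [0.1, 0.4, -0.0]
opening: 0.0556
```

```bash
python3 -c "
from h import *
go(.5863,-.1701,.135,-3.2); o,c=snap('w15'); print(proj(c,[.5863,-.1701,.106],o))"
```

```text
t 16.53 tcp [ 0.5861 -0.17    0.1975] jaw -2.62 open 0.0556 F [ 0.1  0.4 -0. ] tilt [-0.002  0.001 -1.   ] q [-0.34  0.31  1.18  0.    1.66 -0.3 ]
shift xyz cm [ 6.25 -0.01  0.04] yaw 0.58
[322.41445648 242.94577053]
```

View pics/w15.png

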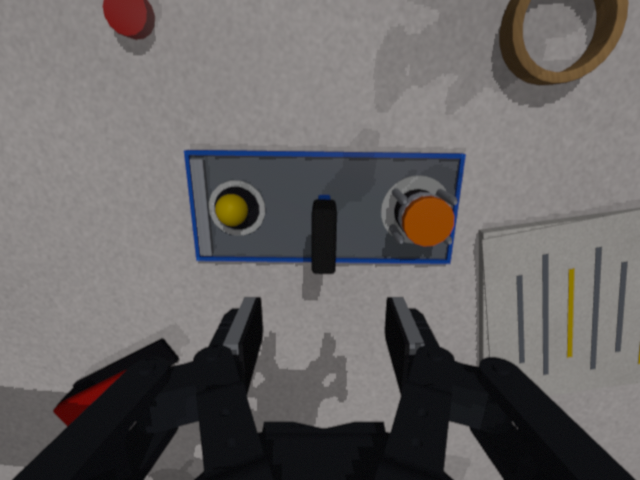

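{"fn": "apply_moves", "kwargs": {
  "motion": [
    {"gripper": 0.2,"x": 3,"y": 0,"z": 0,"yaw": 0.5},
    {"gripper": 0.2,"x": 5.5,"y": 0,"z": 0,"yaw": 0.5},
    {"gripper": 0.2,"x": 7.5,"y": 0,"z": 0,"yaw": 0.5},
    {"gripper": 0.2,"x": 9.5,"y": 0,"z": 0,"yaw": 0.5},
    {"gripper": 0.2,"x": 11.5,"y": 0,"z": 0,"yaw": 0.5},
    {"gripper": 0.2,"x": 12.4,"y": 0,"z": 0,"yaw": 0.5},
    {"gripper": 0.2,"x": 12.4,"y": 0,"z": 0,"yaw": 0.5},
    {"gripper": 0.2,"x": 12.4,"y": 0,"z": 0,"yaw": 0.5}
  ]
}}

```text
t: 17.25
tcp_pos: [0.5865, -0.1702, 0.0751]
eef_rot: [0.045, 1.571, -0.044]
force: [0.3, -0.2, 0.1]
opening: 0.0512
```

```bash
python3 -c "
from h import *
go(.5863,-.1701,.072,-3.2); o,c=snap('w16'); print(proj(c,[.5863,-.1701,.106],o))"
```

```text
t 17.25 tcp [ 0.5865 -0.1702  0.0751] jaw -3.25 open 0.0512 F [ 0.3 -0.2  0.1] tilt [-0.  0. -1.] q [-0.34  0.39  1.33  0.    1.42 -0.29]
shift xyz cm [ 0.31  0.01 -0.02] yaw -0.05
[320.66451011 351.75468706]
```

View pics/w16.png

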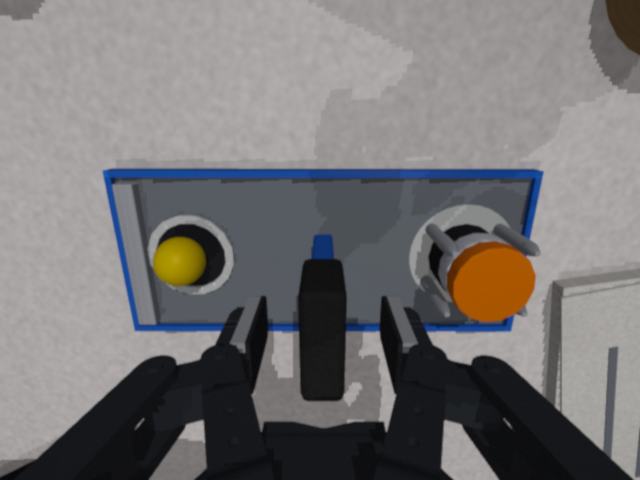

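{"fn": "apply_moves", "kwargs": {
  "motion": [
    {"gripper": 0.2,"x": 0.3,"y": 0,"z": 0,"yaw": 0},
    {"gripper": -0.3,"x": 0.3,"y": 0,"z": 0,"yaw": 0},
    {"gripper": -1,"x": 0.3,"y": 0,"z": 0,"yaw": 0},
    {"gripper": -1,"x": 0.3,"y": 0,"z": 0,"yaw": 0},
    {"gripper": -1,"x": 0.3,"y": 0,"z": 0,"yaw": 0},
    {"gripper": -1,"x": 0.3,"y": 0,"z": 0,"yaw": 0},
    {"gripper": -1,"x": 0.3,"y": 0,"z": 0,"yaw": 0},
    {"gripper": -1,"x": 0.3,"y": 0,"z": 0,"yaw": 0}
  ],
  "force": 80
}}

```text
t: 17.97
tcp_pos: [0.5867, -0.1703, 0.0726]
eef_rot: [0.045, 1.569, -0.045]
force: [-2.7, 1.0, 6.1]
opening: 0.0169
```

```bash
python3 -c "
from h import *
go(.5863,-.1701,.172,-3.2); o,c=snap('w17')"
```

```text
t 17.97 tcp [ 0.5867 -0.1703  0.0726] jaw -3.28 open 0.0169 F [-2.7  1.   6.1] tilt [ 0.001 -0.    -1.   ] q [-0.34  0.39  1.33  0.    1.42 -0.29]
shift xyz cm [-9.94  0.01 -0.03] yaw -0.08
```

View pics/w17.png

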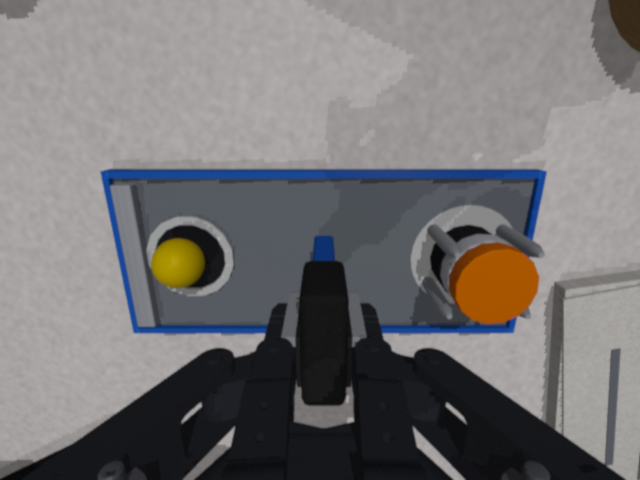

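{"fn": "apply_moves", "kwargs": {
  "motion": [
    {"gripper": -1,"x": -0.1,"y": 0,"z": 0,"yaw": 0},
    {"gripper": -1,"x": -0.3,"y": 0,"z": 0,"yaw": 0},
    {"gripper": -1,"x": -0.6,"y": 0,"z": 0,"yaw": 0},
    {"gripper": -1,"x": -1.0,"y": 0,"z": 0,"yaw": 0},
    {"gripper": -1,"x": -1.4,"y": 0,"z": 0,"yaw": 0},
    {"gripper": -1,"x": -1.7,"y": 0,"z": 0,"yaw": 0},
    {"gripper": -1,"x": -1.9,"y": 0,"z": 0,"yaw": 0},
    {"gripper": -1,"x": -2,"y": 0,"z": 0,"yaw": 0}
  ],
  "force": 80
}}

```text
t: 18.68
tcp_pos: [0.5866, -0.1703, 0.0923]
eef_rot: [0.045, 1.57, -0.045]
force: [-0.2, -1.6, -5.4]
opening: 0.0171
```

```bash
python3 -c "
from h import *
go(.5863,-.1701,.172,-3.2); o,c=snap('w18')"
```

```text
t 18.68 tcp [ 0.5866 -0.1703  0.0923] jaw -3.29 open 0.0171 F [-0.2 -1.6 -5.4] tilt [ 0.001 -0.    -1.   ] q [-0.34  0.37  1.31  0.    1.46 -0.29]
shift xyz cm [-7.97  0.01 -0.03] yaw -0.09
```

View pics/w18.png

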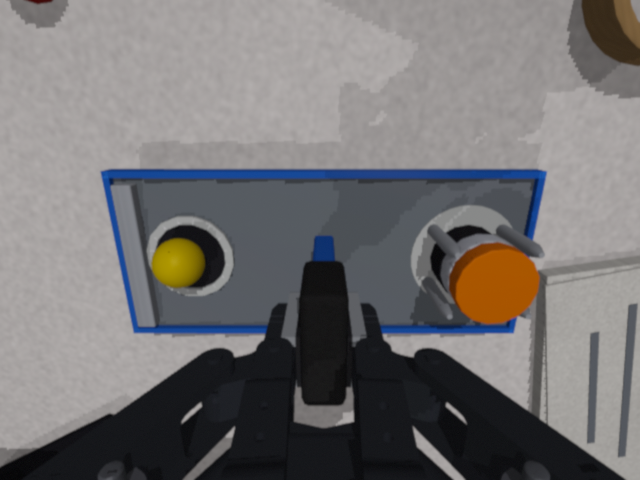

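{"fn": "apply_moves", "kwargs": {
  "motion": [
    {"gripper": -1,"x": -0.3,"y": 0,"z": 0,"yaw": 0},
    {"gripper": -1,"x": -0.9,"y": 0,"z": 0,"yaw": 0},
    {"gripper": -1,"x": -1.7,"y": 0,"z": 0,"yaw": 0},
    {"gripper": -1,"x": -2.7,"y": 0,"z": 0,"yaw": 0},
    {"gripper": -1,"x": -3.7,"y": 0,"z": 0,"yaw": 0},
    {"gripper": -1,"x": -4.7,"y": 0,"z": 0,"yaw": 0},
    {"gripper": -1,"x": -5.7,"y": 0,"z": 0,"yaw": 0},
    {"gripper": -1,"x": -6.5,"y": 0,"z": 0,"yaw": 0}
  ]
}}

```text
t: 19.4
tcp_pos: [0.5868, -0.1703, 0.1587]
eef_rot: [0.045, 1.569, -0.045]
force: [-0.2, 0.3, -4.6]
opening: 0.017
```

{"fn": "apply_moves", "kwargs": {
  "motion": [
    {"gripper": -1,"x": -0.6,"y": 0,"z": 0,"yaw": 0},
    {"gripper": -1,"x": -1.0,"y": 0,"z": 0,"yaw": 0},
    {"gripper": -1,"x": -1.3,"y": 0,"z": 0,"yaw": 0},
    {"gripper": -1,"x": -1.5,"y": 0,"z": 0,"yaw": 0},
    {"gripper": -1,"x": -1.5,"y": 0,"z": 0,"yaw": 0}
  ]
}}

```text
t: 19.82
tcp_pos: [0.5864, -0.1702, 0.1719]
eef_rot: [0.045, 1.57, -0.045]
force: [-0.2, -0.0, -5.3]
opening: 0.0172
```

```bash
python3 -c "
from h import *
go(.629,.180,.1726,-3.2); o,c=snap('w19')"
```

```text
t 19.82 tcp [ 0.5864 -0.1702  0.1719] jaw -3.29 open 0.0172 F [-0.2 -0.  -5.3] tilt [-0.  0. -1.] q [-0.34  0.32  1.22  0.    1.6  -0.29]
shift xyz cm [-0.07 35.2   2.24] yaw -0.09
```

View pics/w19.png

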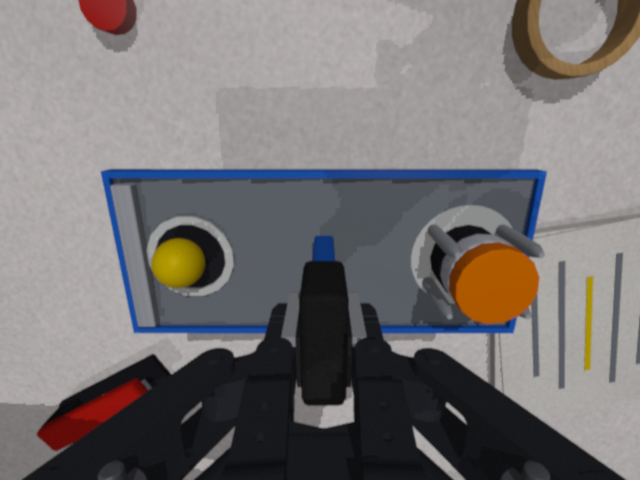

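{"fn": "apply_moves", "kwargs": {
  "motion": [
    {"gripper": -1,"x": 0,"y": 0.2,"z": 0,"yaw": 0},
    {"gripper": -1,"x": 0,"y": 0.6,"z": 0.04,"yaw": 0},
    {"gripper": -1,"x": 0,"y": 1.2,"z": 0.08,"yaw": 0},
    {"gripper": -1,"x": 0,"y": 2,"z": 0.13,"yaw": 0},
    {"gripper": -1,"x": 0,"y": 3,"z": 0.19,"yaw": 0},
    {"gripper": -1,"x": 0,"y": 4,"z": 0.25,"yaw": 0},
    {"gripper": -1,"x": 0,"y": 5,"z": 0.32,"yaw": 0},
    {"gripper": -1,"x": 0,"y": 6,"z": 0.38,"yaw": 0}
  ]
}}

```text
t: 20.53
tcp_pos: [0.5938, -0.1091, 0.1719]
eef_rot: [0.045, 1.57, -0.044]
force: [-0.2, -0.2, -5.0]
opening: 0.0169
```

{"fn": "apply_moves", "kwargs": {
  "motion": [
    {"gripper": -1,"x": 0,"y": 1,"z": 0.06,"yaw": 0},
    {"gripper": -1,"x": 0,"y": 2,"z": 0.13,"yaw": 0},
    {"gripper": -1,"x": 0,"y": 3,"z": 0.19,"yaw": 0},
    {"gripper": -1,"x": 0,"y": 4,"z": 0.25,"yaw": 0},
    {"gripper": -1,"x": 0,"y": 5,"z": 0.32,"yaw": 0},
    {"gripper": -1,"x": 0,"y": 6,"z": 0.38,"yaw": 0},
    {"gripper": -1,"x": 0,"y": 7,"z": 0.44,"yaw": 0},
    {"gripper": -1,"x": 0,"y": 8,"z": 0.51,"yaw": 0}
  ]
}}

```text
t: 21.2
tcp_pos: [0.6034, -0.0299, 0.1718]
eef_rot: [0.045, 1.57, -0.045]
force: [0.0, -0.5, -4.5]
opening: 0.0167
```

{"fn": "apply_moves", "kwargs": {
  "motion": [
    {"gripper": -1,"x": 0,"y": 1,"z": 0.06,"yaw": 0},
    {"gripper": -1,"x": 0,"y": 2,"z": 0.13,"yaw": 0},
    {"gripper": -1,"x": 0,"y": 3,"z": 0.19,"yaw": 0},
    {"gripper": -1,"x": 0,"y": 4,"z": 0.25,"yaw": 0},
    {"gripper": -1,"x": 0,"y": 5,"z": 0.32,"yaw": 0},
    {"gripper": -1,"x": 0,"y": 6,"z": 0.38,"yaw": 0},
    {"gripper": -1,"x": 0,"y": 7,"z": 0.44,"yaw": 0},
    {"gripper": -1,"x": 0,"y": 8,"z": 0.51,"yaw": 0}
  ]
}}

```text
t: 21.87
tcp_pos: [0.6131, 0.0497, 0.1718]
eef_rot: [0.045, 1.57, -0.045]
force: [-0.7, 0.4, -4.8]
opening: 0.0171
```

```bash
python3 -c "
from h import *
go(.629,.180,.1726,-3.2); o,c=snap('w20')"
```

```text
t 21.87 tcp [0.6131 0.0497 0.1718] jaw -3.29 open 0.0171 F [-0.7  0.4 -4.8] tilt [ 0.  0. -1.] q [0.02 0.33 1.2  0.   1.61 0.08]
shift xyz cm [-0.08 13.1   0.84] yaw -0.09
```

View pics/w20.png

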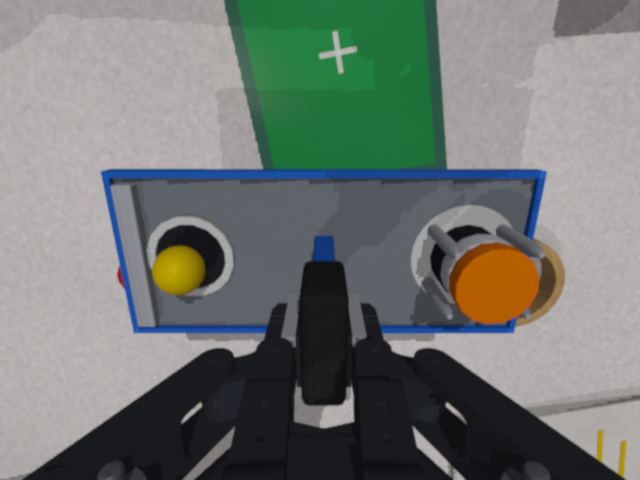

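Everything is riding steadily; the cross at (338,52) is ahead. About 13 cm to go.

{"fn": "apply_moves", "kwargs": {
  "motion": [
    {"gripper": -1,"x": 0,"y": 1,"z": 0.06,"yaw": 0},
    {"gripper": -1,"x": 0,"y": 2,"z": 0.13,"yaw": 0},
    {"gripper": -1,"x": 0,"y": 3,"z": 0.19,"yaw": 0},
    {"gripper": -1,"x": 0,"y": 4,"z": 0.25,"yaw": 0},
    {"gripper": -1,"x": 0,"y": 5,"z": 0.32,"yaw": 0},
    {"gripper": -1,"x": 0,"y": 6,"z": 0.38,"yaw": 0},
    {"gripper": -1,"x": 0,"y": 7,"z": 0.44,"yaw": 0},
    {"gripper": -1,"x": 0,"y": 8,"z": 0.51,"yaw": 0}
  ]
}}

```text
t: 22.58
tcp_pos: [0.6228, 0.1293, 0.1718]
eef_rot: [0.045, 1.57, -0.045]
force: [0.3, -0.3, -5.1]
opening: 0.0171
```

{"fn": "apply_moves", "kwargs": {
  "motion": [
    {"gripper": -1,"x": 0,"y": 1,"z": 0.06,"yaw": 0},
    {"gripper": -1,"x": 0,"y": 2,"z": 0.13,"yaw": 0},
    {"gripper": -1,"x": 0,"y": 3,"z": 0.19,"yaw": 0},
    {"gripper": -1,"x": 0,"y": 3.8,"z": 0.24,"yaw": 0},
    {"gripper": -1,"x": 0,"y": 4.4,"z": 0.28,"yaw": 0},
    {"gripper": -1,"x": 0,"y": 4.8,"z": 0.31,"yaw": 0},
    {"gripper": -1,"x": 0,"y": 5,"z": 0.33,"yaw": 0},
    {"gripper": -1,"x": 0,"y": 5.1,"z": 0.33,"yaw": 0}
  ]
}}

```text
t: 23.25
tcp_pos: [0.629, 0.1791, 0.1718]
eef_rot: [0.045, 1.57, -0.045]
force: [-0.1, -0.2, -5.3]
opening: 0.0168
```

{"fn": "apply_moves", "kwargs": {
  "motion": [
    {"gripper": -1,"x": 0,"y": 0,"z": 0,"yaw": 0},
    {"gripper": -1,"x": 0,"y": 0,"z": 0,"yaw": 0},
    {"gripper": -1,"x": 0,"y": 0,"z": 0,"yaw": 0},
    {"gripper": -1,"x": 0,"y": 0,"z": 0,"yaw": 0},
    {"gripper": -1,"x": 0,"y": 0,"z": 0,"yaw": 0},
    {"gripper": -1,"x": 0,"y": 0,"z": 0,"yaw": 0}
  ]
}}

```text
t: 23.75
tcp_pos: [0.6289, 0.1788, 0.1719]
eef_rot: [0.045, 1.57, -0.045]
force: [-0.4, 0.7, -5.2]
opening: 0.0169
```

```bash
python3 -c "
from h import *
go(.6315,.1823,.1726,-3.2); o,c=snap('w21'); snap('t21','top'); snap('s21','scene')"
```

```text
t 23.75 tcp [0.6289 0.1788 0.1719] jaw -3.30 open 0.0169 F [-0.4  0.7 -5.2] tilt [ 0.  0. -1.] q [0.22 0.44 1.06 0.   1.64 0.28]
shift xyz cm [-0.07  0.36  0.24] yaw -0.1
```

View pics/w21.png

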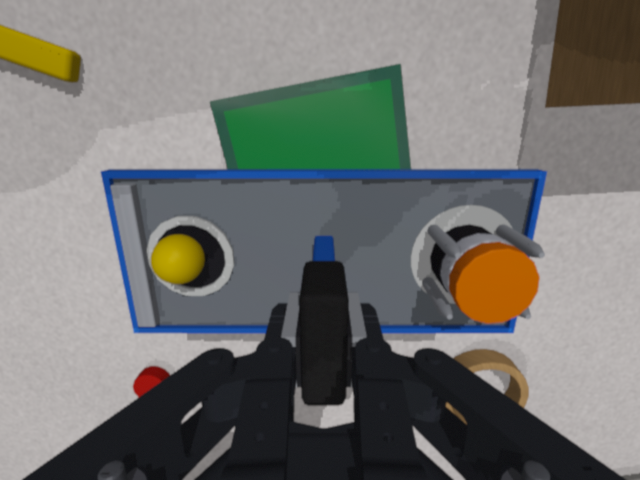

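View pics/t21.png

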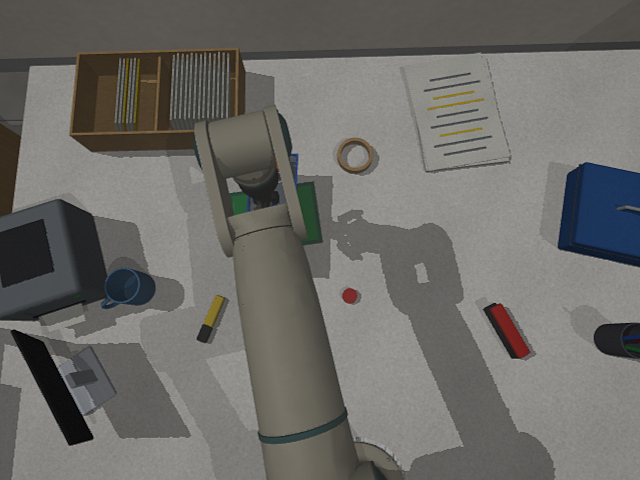

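View pics/s21.png

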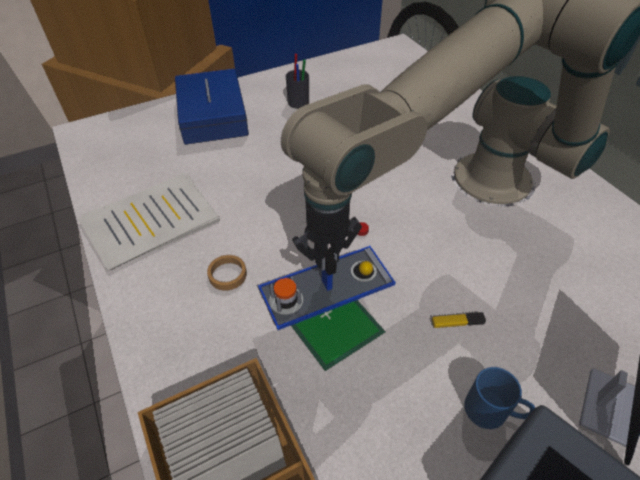

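```bash
python3 -c "
from station import order,sensors
o=sensors.get_obs();print(o['t'],abs(o['qvel']).max(),o['opening']);print(order.sign_off())"
```

```text
23.9 0.0031668985536494883 0.017214928317758046
the job is handed in; nothing more can be done
None
```

I stacked the spacer and then the orange disc on the puck in the nest, releasing each one. I then lifted the tray by its handle with an 80 N grip, carried it to the mat and handed the job in at about 23.9 s.

**Last checks:**
- **Position:** the tool centre was about 4 mm from the mat centre I measured. The underside was about 10 cm up, calculated from how far the tool had risen since the grip.
- **Level and still:** the tool pointed straight down, the joints were almost motionless (at most 0.003 rad/s), and the wrist carried about 5.2 N with the grip steady at 17 mm.
- **Load:** the wrist picture showed the disc, spacer and puck between the posts and the ball in its pocket.
- **Other objects:** the spare, marker, stapler, tape and mug looked unmoved in the scene and top views. I judged that by eye and did not measure it again.

No check failed or disagreed. One small thing: closing on the spacer and on the disc, the force reading rose briefly to about 6 N, probably the fingertips touching the table.

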